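Load the bottle shaker and start it

ROBOT

A 6-joint arm with a two-finger parallel gripper is mounted at the origin on the work surface. World frame = base frame: x ahead of the robot, y to its left, z up, the work surface at z = 0. Lengths are in m, angles in rad, forces in N, time in s.
With the tool pointing down it reaches from about 0.35 to 0.925 m from the base axis. Payload 6.4 kg.
Tool frame: the origin (TCP) lies on the mounting face of the last link; the fingertips stand 173 mm ahead of it and the grasp point (between the pads) lies 155 mm ahead of it (env.tips_ahead is the distance from the TCP to the fingertips, in m); x points along the fingers, y is the direction in which the jaws open and shut, and the axes are right-handed (so a half turn about x gives the same grasp; the last joint's range is limited). The gripper opens to 85 mm and grips with 20 to 120 N. Pads are 22 mm wide; open, the fingers measure 114 mm over their backs; the gripper's body (76 mm by 85 mm) begins 54 mm behind the grasp point. The pads swing forward as they close: fully open they stand 13 mm farther back than shut.
Start: joints at [-0.174, 0.245, 1.558, -0, 1.339, -0.174], TCP at [0.65, 0, 0.405] pointing down, gripper open.
Joint ranges: [-3.13, 3.13], [-1.02, 2.26], [0.13, 2.54], [-0.95, 4.09], [0.21, 2.88], [-2.74, 2.74]. Speed limits (rad/s): [2.57, 2.57, 3.14, 3.14, 3.14, 3.14].

INTERFACE

Orientations are given as a unit quaternion [w, x, y, z].
In Python, from cell import read_state, read_camera, camera_info, job, env gives the robot as it stands.
- The arm moves only by the tool servo_tool, never from a script. Its argument "series" is a list of rows, each an object of numbers: "gripper": the opening, from 0 (shut) to 1 (fully open); "x", "y", "z": the shift along the world's x, y, z in units of 25 mm (1.0 is 25 mm); "ax", "ay", "az": the turn, a rotation vector about the world's x, y, z in units of 5 degrees (1.0 is 5 degrees). In form: [{"gripper": .., "x": .., "y": .., "z": .., "ax": .., "ay": .., "az": ..}, ...]. A call has 1 to 5 rows; each row shifts and turns the pose as measured when the row begins; what a row does not reach is not made up. A row lasts 1/10 s, in which the tool goes at most 50 mm and 8.59 degrees, less where a joint would pass 70% of its speed; a pose out of reach is approached as far as the arm can. A call is refused whole if a number of a shift passes 1 or a number of a turn 1, either way. A call with a gripper value outside its range is refused whole. The fingers move at their own pace and stop on an object; the grip force is fixed at half the most. Time passes only in rows, so rows that do not move let the fingers close. It gives the time, the measured TCP pose, the force and the opening at its end, in the units of the state.
- read_state(): the state, without advancing time (a new reading comes with each control period).
- read_camera(name): name is "scene" or "side" or "wrist"; returns the picture (384x512x3 uint8, red, green, blue); there is no depth.
- camera_info(name): a dict with "fx", "fy", "cx", "cy" (pixels), "distortion" ([k1, k2, p1, p2, k3] as OpenCV has them; the pictures are not rectified), "camera_from_world" (4x4, takes a point from world to camera coordinates). Camera axes: x right, y down, z forward; pixel columns grow to the right and rows downward; lengths in m; the calibration is good to about 2 mm. A picture is of the moment at which its call begins: read the wrist's pose just before it. camera_info takes no time and is no camera call; for the wrist camera it gives the pose at the moment of the call.
- job.job_done(): hands the job in, once; it reports no verdict.
The state is a dict: "time_s": time; "joint_positions": joint angles; "dq": joint speeds; "effort": joint torques, N m; "eef_pos": TCP position; "orientation": TCP orientation; "force": force on the tool from outside, world axes, zero at the start; "ft_torque": the same for the moment, N m; "opening": finger opening in m.
Only numpy, scipy, OpenCV 4.12 (cv2) and the standard library are available. Lean on these libraries where they do the work, as an engineer would, in place of code of your own. Each camera call takes 0.05 s, during which the arm holds its last target.

TASK

Two wax bottles have fallen over on the ski-tuning bench. Set both upright on the shaker, gently, one standing wholly on each round pad (either bottle on either pad), and let go; only then turn the start key clockwise to its stop and release it so that it springs back. Leave the bowl, the brush and the scraper where they lie.

Things in the scene. Friction and masses are not known exactly. Their poses are not given: they have to be found in the camera images.
- round_center (a point): Centre (half-way up, on the axis) of the round bottle: white plastic, closed, about 0.25 kg, lying on its side at the start. Its own x axis runs from the foot towards the cap and is vertical, up, when the bottle stands upright. 115 mm tall overall; straight body 48 mm in diameter for the first 82 mm from the foot, then a shoulder and a black cap 26 mm in diameter for the last 21 mm. The foot is 57.5 mm from this point.
- square_center (a point): Centre (half-way up, on the axis) of the square bottle: white plastic, closed, about 0.22 kg, lying on one of its flat sides at the start. Its own x axis runs from the foot towards the cap and is vertical, up, when it stands; y and z are square to its flat sides. 100 mm tall overall; body 45 x 45 mm square for the first 76 mm from the foot, then a short neck and a black cap 30 mm in diameter for the last 18 mm. The foot is 50 mm from this point.
- round_bottle: The round bottle as a whole; its origin and axes are those of round_center. It lies on one of two opposite moulded flat strips, 14 mm wide, along its body (on its own +z and -z sides, so that a pinch along its own y meets the round sides), and does not roll unless pushed.
- square_bottle: The square bottle as a whole; its origin and axes are those of square_center.
- shaker: Two-place bottle shaker, fixed: a low grey and aluminium block 150 mm (own x) by 260 mm (own y), deck 45 mm high, with two black rubber pads 80 mm in diameter and 3 mm thick side by side along its y axis. Origin: centre of its underside.
- pad_a (a point): Centre of the top of one round pad of the shaker (65 mm along the shaker's +y), 48 mm above the bench.
- pad_b (a point): Centre of the top of the other round pad (65 mm along the shaker's -y), 48 mm above the bench; the pads are 130 mm apart.
- key_grip (a point): Middle of the bow of the start key, 90 mm above the bench. The key stands up from the middle of the top of a fixed grey switch box (90 mm along this frame's x with the key at rest, 100 mm along y, 60 mm high) beside the shaker. Its bow is a black plate 34 mm long (along this frame's x), 10 mm thick (along y) and 32 mm high (from 72 to 104 mm above the bench). It turns about the vertical through this point; this frame turns with it.
- key (a joint): Turn of the start key in rad: 0 at rest, growing clockwise seen from above, to a stop at 1.0. A spring takes it back to 0 when it is let go (about 0.09 N m at the stop).
- clipbox: Lidded plastic box with a spring clip, fixed, 116 mm (own x) by 96 mm (own y) and 65 mm high, beside the shaker on the side away from the switch box; not part of the work. Origin: centre of its underside.
- bowl: White ceramic bowl, loose, 110 mm across the rim, 40 mm high, standing between the two fallen bottles; leave it. Origin: centre of its underside.
- brush: Round nylon brush with a wooden back, loose, 84 mm in diameter, 34 mm high; leave it. Origin: centre of its underside.
- scraper: Flat blue plastic scraper, loose, 60 x 130 x 5 mm; leave it. Origin: centre of its underside. (Two fixed aluminium ski vises, 120 mm high, stand well outside the work, 0.4 to 0.55 m to the left and right of the shaker's centre.)
Not all that is in view belongs to the job. Leave any blue or green look-alike of the square_bottle alone.

How it is judged:
On the way, in this order (a step that is already met when the one before it is completed fails the run):
1. both bottles stand upright on the shaker, one on each pad, and are let go ((((angle between round_center's own x axis and vertical below 0.1 rad and horizontal distance between round_center and pad_a below 0.018 m and height (world z) of round_center between 0.0995 and 0.1115 m) and (angle between square_center's own x axis and vertical below 0.1 rad and horizontal distance between square_center and pad_b below 0.018 m and height (world z) of square_center between 0.092 and 0.104 m)) or ((angle between round_center's own x axis and vertical below 0.1 rad and horizontal distance between round_center and pad_b below 0.018 m and height (world z) of round_center between 0.0995 and 0.1115 m) and (angle between square_center's own x axis and vertical below 0.1 rad and horizontal distance between square_center and pad_a below 0.018 m and height (world z) of square_center between 0.092 and 0.104 m))) and contact force between the fingers and round_bottle below 0.1 N and contact force between the fingers and square_bottle below 0.1 N and linear speed of each of round_bottle, square_bottle below 0.02 m/s), for 0.3 s.
2. the key is turned clockwise to its stop (value of joint key above 0.88 rad), for 0.05 s.
3. the key has sprung back (value of joint key below 0.12 rad), for 0.2 s.
At the end, for the whole second after the job is handed in: Both bottles stand upright (within 0.1 rad, cap up) and at rest on the shaker, one on each pad, in either arrangement, each within 18 mm of its pad's centre and let go; the key has been turned to its stop (beyond 0.88 rad) and is back within 0.12 rad of rest (all of step 1 and value of joint key below 0.12 rad); the robot touches nothing.
It fails at once if the key is turned (beyond 0.5 rad) while a bottle is not standing on its pad (value of joint key above 0.5 rad and not (((angle between round_center's own x axis and vertical below 0.1 rad and horizontal distance between round_center and pad_a below 0.018 m and height (world z) of round_center between 0.0995 and 0.1115 m) and (angle between square_center's own x axis and vertical below 0.1 rad and horizontal distance between square_center and pad_b below 0.018 m and height (world z) of square_center between 0.092 and 0.104 m)) or ((angle between round_center's own x axis and vertical below 0.1 rad and horizontal distance between round_center and pad_b below 0.018 m and height (world z) of round_center between 0.0995 and 0.1115 m) and (angle between square_center's own x axis and vertical below 0.1 rad and horizontal distance between square_center and pad_a below 0.018 m and height (world z) of square_center between 0.092 and 0.104 m)))).
It fails at once if the bowl, the brush or the scraper is moved more than 30 mm, or the bowl tipped more than 0.4 rad (distance of any of bowl, brush, scraper from where it was at the start of the episode above 0.03 m or angle between bowl's own z axis and vertical above 0.4 rad).
It fails at once if a bottle is dropped or slammed on the shaker (more than 80 N) (contact force between any of round_bottle, square_bottle and shaker above 80 N).
It also fails if it takes over 64 s, if anything falls off the work surface, if the arm or the gripper's body presses on something with over 40 N, if the wrist force passes 120 N, or if a joint passes its speed limit or range.

## Working session

There is one attempt and no reset: what is moved stays moved. The work goes in short steps, Python scripts to look and compute and a tool call to move; the robot and the scene stay as the last step left them, time stands still between calls to the robot, and variables do not carry over. Pictures are saved under pics/ and viewed, and the job is handed in when it is done.

Besides the shell and the picture viewer there is one more tool, called after ">>>" as name(argument=value, ...) on one line, values as JSON. servo_tool: Moves the arm, as the interface text tells. Its arguments: {"type":"object","properties":{"series":{"type":"array","items":{"type":"object","properties":{"gripper":{"type":"number"},"x":{"type":"number"},"y":{"type":"number"},"z":{"type":"number"},"ax":{"type":"number"},"ay":{"type":"number"},"az":{"type":"number"}}}}},"required":["series"]}

```bash
mkdir -p pics; ls
python3 - <<'E'
from cell import read_state, read_camera, camera_info, job, env
import cv2
print(read_state())
for n in ["scene","side","wrist"]:
    im=read_camera(n); cv2.imwrite(f"pics/{n}0.png",im[:,:,::-1])
    print(n,camera_info(n))
print(env.tips_ahead)
E
```

```text
pics
{'time_s': 0.0, 'joint_positions': array([-1.74112175e-01,  2.45836229e-01,  1.55907185e+00, -2.73044350e-05,
        1.33867773e+00, -1.74117778e-01]), 'dq': array([ 0.00074482,  0.00031588, -0.0007197 , -0.00115364,  0.00017721,
        0.00071387]), 'effort': array([ 6.17919522e-04, -4.29512215e+01, -3.26122355e+01, -1.30276699e-04,
        5.42047856e-03, -1.36905024e-05]), 'eef_pos': array([6.49761655e-01, 3.77401565e-05, 4.03534713e-01]), 'orientation': array([ 0.49943104,  0.49958465,  0.50057442, -0.5004089 ]), 'force': array([-0.29859251, -0.37898088,  0.17890693]), 'ft_torque': array([ 0.01065762, -0.02003565,  0.01314254]), 'opening': 0.08524897493841896}
scene {'fx': 409.9353017024565, 'fy': 409.9353017024565, 'cx': 255.9362209906894, 'cy': 191.85026768185105, 'distortion': array([-0.09018392,  0.        ,  0.        ,  0.        ,  0.        ]), 'camera_from_world': array([[ 0.74723029,  0.66455483, -0.00370941, -0.28810274],
       [ 0.49032188, -0.55507202, -0.67192224, -0.22362892],
       [-0.44858816,  0.50026185, -0.74061241,  1.4897491 ],
       [ 0.        ,
[... 359 characters left out ...]
3536502],
       [ 0.17306462, -0.65390011, -0.73652107,  1.30019237],
       [ 0.        ,  0.        ,  0.        ,  1.        ]])}
wrist {'fx': 276.8476070424552, 'fy': 276.8476070424552, 'cx': 257.10309042245586, 'cy': 189.49661372314665, 'distortion': array([-0.05558333,  0.        ,  0.        ,  0.        ,  0.        ]), 'camera_from_world': array([[ 9.99999442e-01, -3.51515250e-04, -9.96149165e-04,
        -6.48695093e-01],
       [-8.20450815e-05, -9.66006813e-01,  2.58516596e-01,
        -3.18189984e-02],
       [-1.05315941e-03, -2.58516370e-01, -9.66006303e-01,
         3.77507549e-01],
       [ 0.00000000e+00,  0.00000000e+00,  0.00000000e+00,
         1.00000000e+00]])}
0.1734
```

View pics/scene0.png

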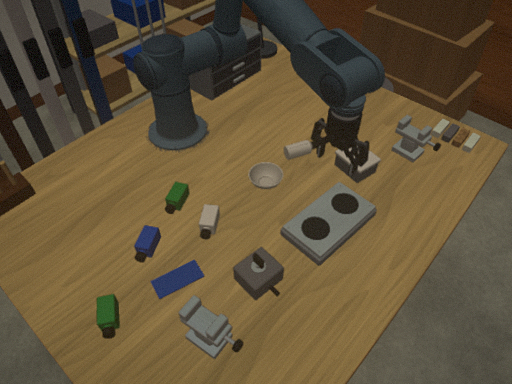

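View pics/side0.png

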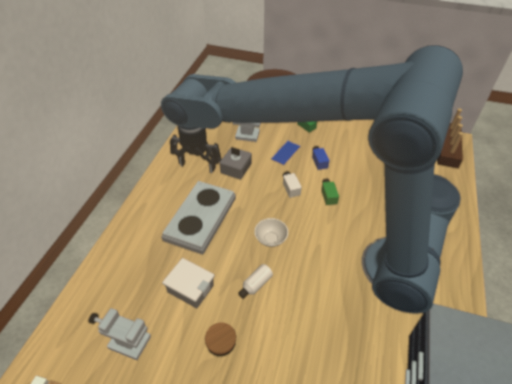

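View pics/wrist0.png

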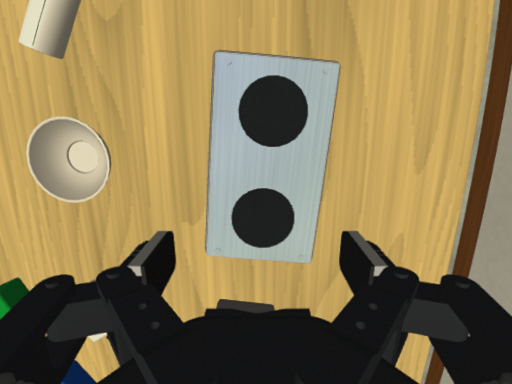

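```bash
cat > h.py <<'E'
import numpy as np, cv2
from cell import read_state, read_camera, camera_info, job, env
def pix2w(ci,uv,z):
    K=np.array([[ci['fx'],0,ci['cx']],[0,ci['fy'],ci['cy']],[0,0,1.]])
    p=cv2.undistortPoints(np.array(uv,float).reshape(-1,1,2),K,np.array(ci['distortion'])).reshape(-1,2)
    T=np.array(ci['camera_from_world']);R=T[:3,:3];t=T[:3,3];c=-R.T@t
    d=np.c_[p,np.ones(len(p))]@R
    s=(np.asarray(z,float)-c[2])/d[:,2]
    return c+d*s[:,None]
def w2pix(ci,P):
    K=np.array([[ci['fx'],0,ci['cx']],[0,ci['fy'],ci['cy']],[0,0,1.]])
    T=np.array(ci['camera_from_world'])
    return cv2.projectPoints(np.array(P,float).reshape(-1,3),cv2.Rodrigues(T[:3,:3])[0],T[:3,3],K,np.array(ci['distortion']))[0].reshape(-1,2)
def crop(src,x0,y0,w,h,s,out):
    im=cv2.imread(src)[y0:y0+h,x0:x0+w]; im=cv2.resize(im,None,fx=s,fy=s,interpolation=cv2.INTER_CUBIC)
    for i in range(0,w,10): cv2.line(im,(int(i*s),0),(int(i*s),4 if i%50 else 12),(0,0,255),1)
    for i in range(0,h,10): cv2.line(im,(0,int(i*s)),(4 if i%50 else 12,int(i*s)),(0,0,255),1)
    cv2.imwrite(out,im)
E
python3 - <<'E'
from h import *
crop('pics/side0.png',220,140,130,170,3.5,'pics/c_side.png')
crop('pics/scene0.png',170,130,150,120,5,'pics/c_scene.png')
crop('pics/scene0.png',220,130,170,170,3.5,'pics/c_scene2.png')
E
```

```text
(no output)
```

View pics/c_side.png

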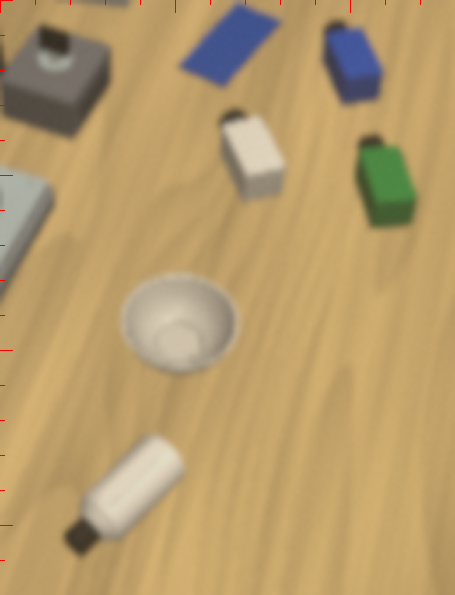

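View pics/c_scene.png

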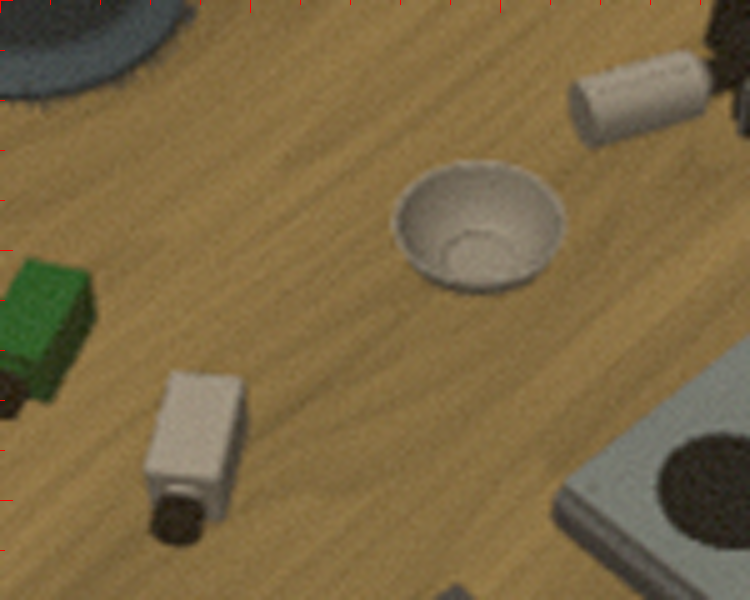

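View pics/c_scene2.png

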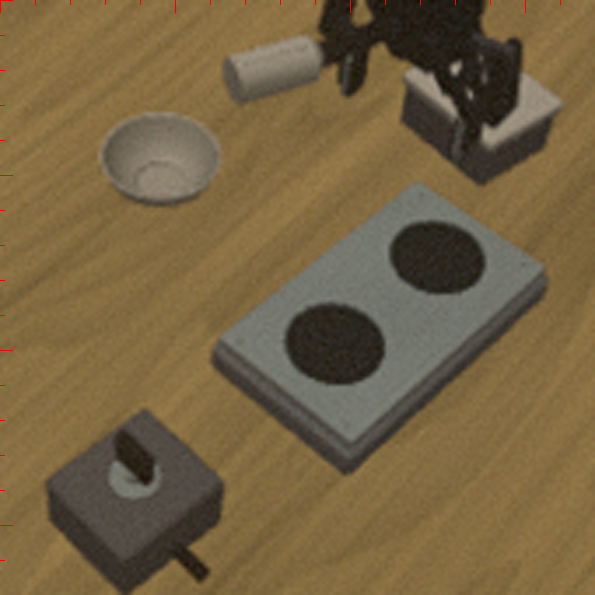

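Run:
```python
from h import *
np.set_printoptions(precision=4,suppress=True)
sc=camera_info('scene'); si=camera_info('side'); wr=camera_info('wrist')
def s2(l,o,s): return np.array(l,float)/s+np.array(o)
a=s2([(172,372),(244,378),(148,470)],(170,130),5); print('sq scene\n',pix2w(sc,a,.045))
a=s2([(221,122),(263,116),(284,160),(241,170)],(220,140),3.5); print('sq side\n',pix2w(si,a,.045))
a=s2([(418,182),(548,268),(350,445),(212,352)],(220,130),3.5); print('shaker scene\n',pix2w(sc,a,.045))
a=s2([(437,258),(335,344)],(220,130),3.5); print('pads scene\n',pix2w(sc,a,.048))
print('pads wrist\n',pix2w(wr,[(273,111),(263,217)],.048))
print('shaker wrist\n',pix2w(wr,[(215,52),(339,64),(310,263),(206,254)],.045))
a=s2([(116,435),(152,470),(135,490)],(220,130),3.5); print('key scene top ends, base\n',pix2w(sc,a,[.104,.09,.06]))
a=s2([(55,38)],(220,140),3.5); print('key side\n',pix2w(si,a,[.09]))
a=s2([(168,455),(97,520),(80,540)],(220,140),3.5); print('round side foot, shoulder, cap\n',pix2w(si,a,.024))
a=s2([(585,112),(705,75)],(170,130),5); print('round scene\n',pix2w(sc,a,.024))
print('bowl',pix2w(si,s2([(179,320)],(220,140),3.5),.035),pix2w(wr,[(68,160)],.04),'brush',pix2w(si,[(221,335)],.034))
print('clip',pix2w(si,[(189,273)],.065))
```

```text
sq scene
 [[ 0.3641 -0.2015  0.045 ]
 [ 0.3989 -0.1769  0.045 ]
 [ 0.4064 -0.2603  0.045 ]]
sq side
 [[ 0.434  -0.2358  0.045 ]
 [ 0.3945 -0.2571  0.045 ]
 [ 0.36   -0.2023  0.045 ]
 [ 0.3982 -0.1762  0.045 ]]
shaker scene
 [[ 0.6084  0.1345  0.045 ]
 [ 0.7456  0.124   0.045 ]
 [ 0.723  -0.1267  0.045 ]
 [ 0.5904 -0.128   0.045 ]]
pads scene
 [[ 0.6706  0.0692  0.048 ]
 [ 0.6596 -0.0595  0.048 ]]
pads wrist
 [[ 0.6668  0.0718  0.048 ]
 [ 0.6561 -0.0556  0.048 ]]
shaker wrist
 [[ 0.6027  0.1349  0.045 ]
 [ 0.7395  0.1229  0.045 ]
 [ 0.7188 -0.1218  0.045 ]
 [ 0.5816 -0.1086  0.045 ]]
key scene top ends, base
 [[ 0.6122 -0.2646  0.104 ]
 [ 0.6443 -0.2628  0.09  ]
 [ 0.634  -0.2691  0.06  ]]
key side
 [[ 0.6212 -0.2604  0.09  ]]
round side foot, shoulder, cap
 [[0.3825 0.1484 0.024 ]
 [0.4223 0.2252 0.024 ]
 [0.4301 0.2466 0.024 ]]
round scene
 [[0.3905 0.1513 0.024 ]
 [0.4285 0.2351 0.024 ]]
bowl [[0.4098 0.0143 0.035 ]] [[0.4137 0.0157 0.04  ]] brush [[0.447  0.3807 0.034 ]]
clip [[0.5915 0.2473 0.065 ]]
```

>>> servo_tool(series=[{"gripper": 1, "x": -1, "y": 0.4, "az": -0.5}, {"gripper": 1, "x": -1, "y": 0.4, "az": -0.5}, {"gripper": 1, "x": -1, "y": 0.4, "az": -0.5}, {"gripper": 1, "x": -1, "y": 0.4, "az": -0.5}, {"gripper": 1, "x": -1, "y": 0.4, "az": -0.5}])

```text
invalid input at $.series[0]: expected keys gripper, x, y, z, ax, ay, az
```

>>> servo_tool(series=[{"gripper": 1, "x": -1, "y": 0.4, "az": -0.5}, {"gripper": 1, "x": -1, "y": 0.4, "az": -0.5}, {"gripper": 1, "x": -1, "y": 0.4, "az": -0.5}, {"gripper": 1, "x": -1, "y": 0.4, "az": -0.5}, {"gripper": 1, "x": 0, "y": 0, "az": 0}])

```text
invalid input at $.series[0]: expected keys gripper, x, y, z, ax, ay, az
```

Run:
```python
from h import *
import json
im=read_camera("wrist"); cv2.imwrite("pics/w1.png",im[:,:,::-1])
ci=camera_info("wrist"); json.dump({k:np.array(v).tolist() for k,v in ci.items()},open('w1.json','w'))
cv2.imwrite("pics/s1.png",read_camera("scene")[:,:,::-1])
s=read_state(); print(s['time_s'],s['eef_pos'],s['orientation'],s['joint_positions'])
crop('pics/s1.png',160,120,250,180,3,'pics/c_s1.png')
```

```text
0.25 [6.49908005e-01 2.94354211e-06 4.04170752e-01] [ 0.49973538  0.49982156  0.50025638 -0.50018648] [-1.74129492e-01  2.45449302e-01  1.55834980e+00  2.47175459e-07
  1.33869311e+00 -1.74113273e-01]
```

View pics/w1.png

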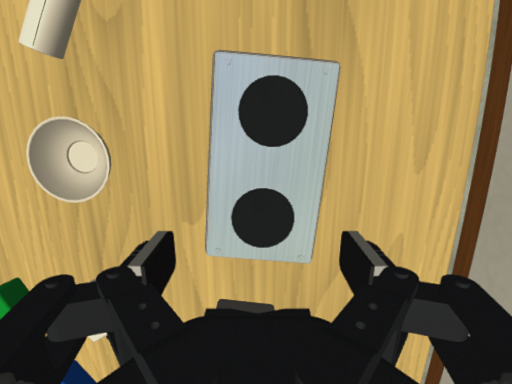

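View pics/c_s1.png

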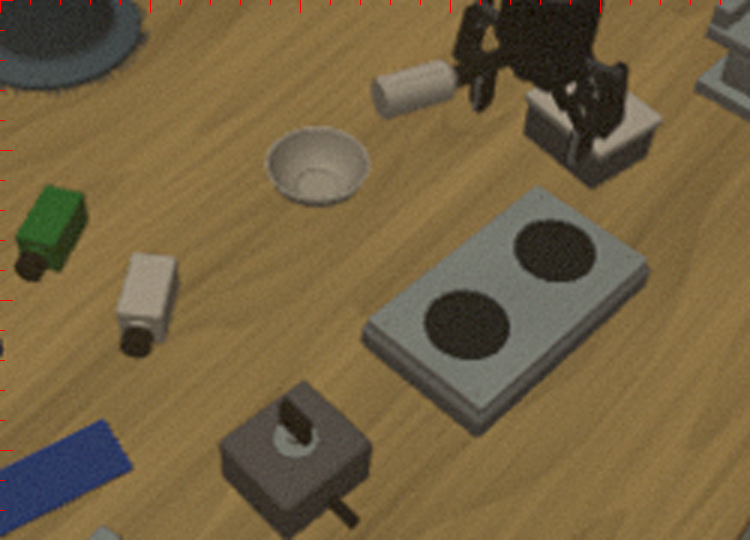

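All keys are required in each row; the arm has not moved yet.

>>> servo_tool(series=[{"gripper": 1, "x": -1, "y": 0.4, "z": 0, "ax": 0, "ay": 0, "az": -0.5}, {"gripper": 1, "x": -1, "y": 0.4, "z": 0, "ax": 0, "ay": 0, "az": -0.5}, {"gripper": 1, "x": -1, "y": 0.4, "z": 0, "ax": 0, "ay": 0, "az": -0.5}, {"gripper": 1, "x": -1, "y": 0.4, "z": 0, "ax": 0, "ay": 0, "az": -0.5}, {"gripper": 1, "x": -1, "y": 0.4, "z": 0, "ax": 0, "ay": 0, "az": -0.5}])

```text
time_s: 0.75
eef_pos: [0.5225, 0.05, 0.4027]
orientation: [-0.439, -0.554, -0.44, 0.554]
force: [-0.2, 0.1, 1.1]
opening: 0.0853
```

>>> servo_tool(series=[{"gripper": 1, "x": -1, "y": 0.4, "z": 0, "ax": 0, "ay": 0, "az": -0.5}, {"gripper": 1, "x": -1, "y": 0.4, "z": 0, "ax": 0, "ay": 0, "az": -0.5}, {"gripper": 1, "x": -1, "y": 0.4, "z": 0, "ax": 0, "ay": 0, "az": -0.5}, {"gripper": 1, "x": -1, "y": 0.4, "z": 0, "ax": 0, "ay": 0, "az": -0.5}, {"gripper": 1, "x": 0, "y": 0, "z": 0, "ax": 0, "ay": 0, "az": 0}])

```text
time_s: 1.25
eef_pos: [0.4159, 0.0923, 0.4017]
orientation: [-0.387, -0.591, -0.388, 0.592]
force: [0.7, 0.9, 0.9]
opening: 0.0855
```

Run:
```python
from h import *
import json
im=read_camera("wrist"); cv2.imwrite("pics/w2.png",im[:,:,::-1])
ci=camera_info("wrist"); json.dump({k:np.array(v).tolist() for k,v in ci.items()},open('w2.json','w'))
s=read_state(); print(s['time_s'],s['eef_pos'],s['orientation'],s['joint_positions'])
```

```text
1.3 [0.41690581 0.09184587 0.40207475] [-0.38712592 -0.59113882 -0.38816211  0.59162369] [-5.02314035e-02 -3.10302307e-01  2.10413892e+00  7.98992149e-04
  1.34917386e+00  3.59939997e-01]
```

View pics/w2.png

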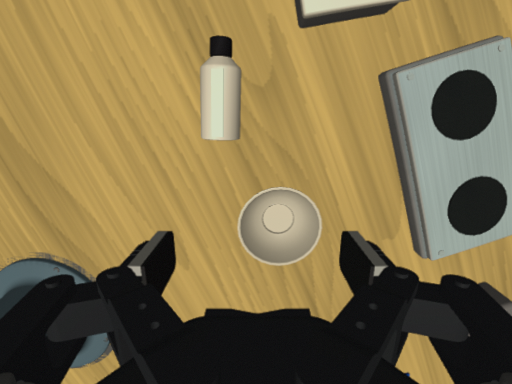

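```bash
cat >> h.py <<'E'
def roundpts(x,y,yaw):
    a=np.array([np.cos(yaw),np.sin(yaw),0]);b=np.array([-a[1],a[0],0]);P=[]
    for s,r in [(-57.5,24),(24.5,24),(36.5,13),(57.5,13)]:
        for t in np.arange(0,360,10):
            P.append(np.array([x,y,.024])+a*s/1000+r/1000*(np.cos(np.radians(t))*b+np.sin(np.radians(t))*np.array([0,0,1])))
    return np.array(P)
def sqpts(x,y,yaw):
    a=np.array([np.cos(yaw),np.sin(yaw),0]);b=np.array([-a[1],a[0],0]);P=[]
    for s in (-50,26):
        for u in (-22.5,22.5):
            for v in (0,45): P.append(np.array([x,y,v/1000])+a*s/1000+b*u/1000)
    for s in (32,50):
        for t in np.arange(0,360,10):
            P.append(np.array([x,y,.0225])+a*s/1000+.015*(np.cos(np.radians(t))*b+np.sin(np.radians(t))*np.array([0,0,1])))
    return np.array(P)
def mask(ci,P,groups=None):
    m=np.zeros((384,512),np.uint8)
    for g in (groups or [P]):
        h=cv2.convexHull(w2pix(ci,g).astype(np.float32)); cv2.fillConvexPoly(m,np.round(h*16).astype(np.int32),255,cv2.LINE_AA,4)
    return m
E
python3 - <<'E'
from h import *
import json
from scipy.optimize import minimize
ci=json.load(open('w2.json'));ci['distortion']=np.array(ci['distortion'])
im=cv2.imread('pics/w2.png')
# segmentation: low saturation/dark vs wood
hsv=cv2.cvtColor(im,cv2.COLOR_BGR2HSV)
roi=np.zeros((384,512),bool);roi[25:150,185:260]=1
seg=(((hsv[...,1]<70)|(hsv[...,2]<80))&roi)
seg=seg.astype(np.uint8)*255
n,l,st,ce=cv2.connectedComponentsWithStats(seg);print(st[1:][st[1:,4]>100])
def f(p):
    P=roundpts(p[0]/100,p[1]/100,p[2]/3)
    m=mask(ci,P,[P[:72],P[36:108],P[72:]])
    return np.abs(m.astype(float)-seg).sum()/255
r=minimize(f,[41,20,1.1*3],method='Nelder-Mead',options=dict(initial_simplex=[[41,20,3.3],[42,20,3.3],[41,21,3.3],[41,20,3.6]]))
print(r.x/[100,100,3],r.fun,seg.sum()/255)
x,y,w=r.x/[100,100,3]
P=roundpts(x,y,w);o=im.copy()
for q in w2pix(ci,P): cv2.circle(o,tuple(int(v) for v in q),0,(0,0,255),-1)
o=cv2.resize(o[20:160,160:280],None,fx=4,fy=4);cv2.imwrite('pics/fit_r.png',o)
# pads
g=hsv[...,2]
for roi in [(430,60,75,85),(440,170,72,72)]:
    a,b,w_,h_=roi
    mm=np.zeros_like(g);mm[b:b+h_,a:a+w_]=(g[b:b+h_,a:a+w_]<60)
    c=max(cv2.findContours(mm,cv2.RETR_EXTERNAL,cv2.CHAIN_APPROX_NONE)[0],key=cv2.contourArea)
    print('pad',cv2.fitEllipse(c),pix2w(ci,[cv2.fitEllipse(c)[0]],.048))
E
```

```text
[[ 200   36   41  104 3565]]
[0.41320534 0.19820765 1.13618534] 344.30196078431374 3565.0
pad ((463.6108703613281, 104.53182220458984), (60.531314849853516, 71.21066284179688), 31.411052703857422) [[0.66669545 0.07210507 0.048     ]]
pad ((476.89306640625, 205.3783416748047), (51.1185302734375, 63.123531341552734), 46.289791107177734) [[ 0.65549524 -0.05659893  0.048     ]]
```

View pics/fit_r.png

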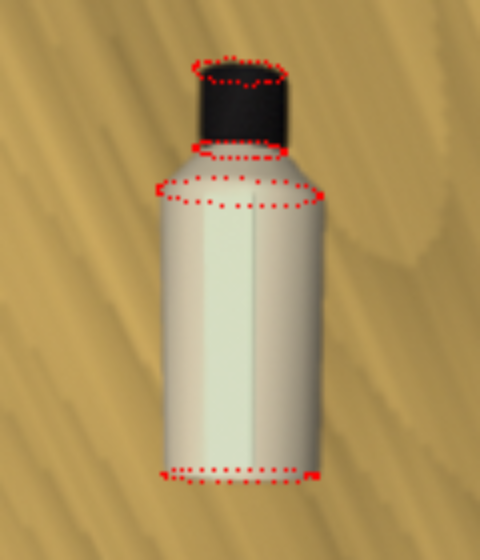

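```bash
cat >> h.py <<'E'
from scipy.spatial.transform import Rotation as Ro
def Rcur(s=None):
    s=s or read_state(); q=s['orientation']; return Ro.from_quat([q[1],q[2],q[3],q[0]])
def Rtool(d,y):
    d=np.array(d,float);d/=np.linalg.norm(d);y=np.array(y,float);y-=d*(y@d);y/=np.linalg.norm(y)
    return Ro.from_matrix(np.c_[d,y,np.cross(d,y)])
def plan(p,R,n=None):
    s=read_state();dp=(np.array(p)-s['eef_pos'])/.025;rv=np.degrees((R*Rcur(s).inv()).as_rotvec())/5
    k=max(np.abs(dp).max(),np.abs(rv).max())
    n=n or int(np.ceil(k)) or 1
    print('t',round(s['time_s'],2),'total units',dp.round(2),rv.round(2),'rows',n,'per row',(dp/n).round(3),(rv/n).round(3),'q',s['joint_positions'].round(2))
def aim(az,th,yaw_y,):
    pass
E
cat > tgt.py <<'E'
from h import *
# round bottle
wr=1.12; ar=np.array([np.cos(wr),np.sin(wr),0]); cr=np.array([.4135,.198,.024])
z=np.array([0,0,1.]); jr=np.array([ar[1],-ar[0],0]); th=np.pi/4
di=-np.cos(th)*z-np.sin(th)*ar
Rg=Rtool(di,jr); G=cr-.008*ar
def tcp(back): return G-(.155+back)*di
E
python3 - <<'E'
from tgt import *
print(tcp(.1),tcp(0));plan(tcp(.1),Rg)
E
```

```text
[0.48857341 0.35309831 0.20431223] [0.45776601 0.2894516  0.13360155]
t 1.3 total units [ 2.87 10.45 -7.91] [-8.19  3.74 -0.43] rows 11 per row [ 0.261  0.95  -0.719] [-0.744  0.34  -0.039] q [-0.05 -0.31  2.1   0.    1.35  0.36]
```

>>> servo_tool(series=[{"gripper": 1, "x": 0.26, "y": 0.95, "z": -0.6, "ax": -0.75, "ay": 0.34, "az": -0.04}, {"gripper": 1, "x": 0.26, "y": 0.95, "z": -0.6, "ax": -0.75, "ay": 0.34, "az": -0.04}, {"gripper": 1, "x": 0.26, "y": 0.95, "z": -0.6, "ax": -0.75, "ay": 0.34, "az": -0.04}, {"gripper": 1, "x": 0.26, "y": 0.95, "z": -0.6, "ax": -0.75, "ay": 0.34, "az": -0.04}, {"gripper": 1, "x": 0.26, "y": 0.95, "z": -0.6, "ax": -0.75, "ay": 0.34, "az": -0.04}])

```text
time_s: 1.8
eef_pos: [0.455, 0.2116, 0.3289]
orientation: [-0.447, -0.479, -0.302, 0.692]
force: [0.9, -0.6, 1.6]
opening: 0.0852
```

>>> servo_tool(series=[{"gripper": 1, "x": 0.26, "y": 0.95, "z": -0.6, "ax": -0.75, "ay": 0.34, "az": -0.04}, {"gripper": 1, "x": 0.26, "y": 0.95, "z": -0.6, "ax": -0.75, "ay": 0.34, "az": -0.04}, {"gripper": 1, "x": 0.26, "y": 0.95, "z": -0.6, "ax": -0.75, "ay": 0.34, "az": -0.04}, {"gripper": 1, "x": 0.26, "y": 0.95, "z": -0.6, "ax": -0.75, "ay": 0.34, "az": -0.04}, {"gripper": 1, "x": 0.26, "y": 0.95, "z": -0.6, "ax": -0.75, "ay": 0.34, "az": -0.04}])

```text
time_s: 2.3
eef_pos: [0.4939, 0.3355, 0.2486]
orientation: [-0.492, -0.345, -0.21, 0.771]
force: [0.1, -0.3, -0.7]
opening: 0.0855
```

Run:
```python
from tgt import *
plan(tcp(.1),Rg)
```

```text
t 2.3 total units [-0.21  0.7  -1.77] [-0.39  0.39 -0.09] rows 2 per row [-0.107  0.352 -0.886] [-0.197  0.196 -0.047] q [ 0.47  0.44  1.67 -0.44  1.65  1.02]
```

>>> servo_tool(series=[{"gripper": 1, "x": -0.11, "y": 0.35, "z": -0.9, "ax": -0.2, "ay": 0.2, "az": -0.05}, {"gripper": 1, "x": -0.11, "y": 0.35, "z": -0.9, "ax": -0.2, "ay": 0.2, "az": -0.05}, {"gripper": 1, "x": 0, "y": 0, "z": 0, "ax": 0, "ay": 0, "az": 0}])

```text
time_s: 2.6
eef_pos: [0.4911, 0.3561, 0.1974]
orientation: [-0.492, -0.321, -0.204, 0.783]
force: [-0.0, -0.7, 0.2]
opening: 0.0852
```

Run:
```python
from tgt import *
plan(tcp(.1),Rg); plan(tcp(0),Rg)
im=read_camera("wrist"); cv2.imwrite("pics/w3.png",im[:,:,::-1])
im=read_camera("side"); cv2.imwrite("pics/si3.png",im[:,:,::-1])
crop("pics/si3.png",160,180,180,200,3,"pics/csi3.png")
ci=camera_info('wrist'); print(w2pix(ci,[G,cr+.0575*ar,cr-.0575*ar]))
```

```text
t 2.6 total units [-0.1  -0.12  0.28] [ 0.03 -0.06 -0.03] rows 1 per row [-0.101 -0.12   0.276] [ 0.025 -0.059 -0.027] q [ 0.5   0.55  1.63 -0.43  1.64  1.06]
t 2.6 total units [-1.33 -2.67 -2.55] [ 0.03 -0.06 -0.03] rows 3 per row [-0.445 -0.889 -0.851] [ 0.008 -0.02  -0.009] q [ 0.5   0.55  1.63 -0.43  1.64  1.06]
[[255.57306821 202.66591401]
 [255.19784481 156.14287315]
 [255.75680972 225.21783442]]
```

View pics/w3.png

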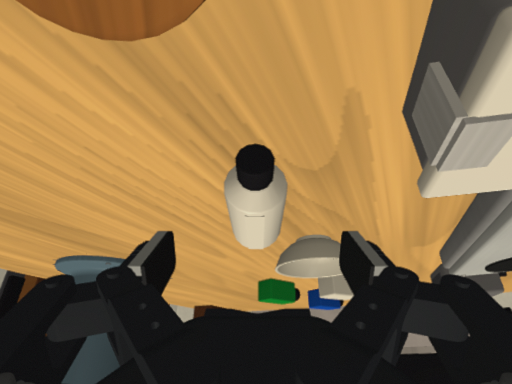

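View pics/csi3.png

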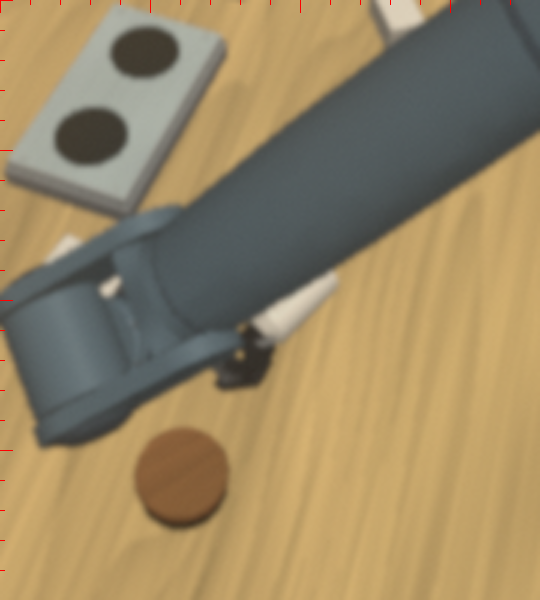

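>>> servo_tool(series=[{"gripper": 1, "x": -0.33, "y": -0.67, "z": -0.6, "ax": 0, "ay": -0.02, "az": -0.01}, {"gripper": 1, "x": -0.33, "y": -0.67, "z": -0.6, "ax": 0, "ay": -0.02, "az": -0.01}, {"gripper": 1, "x": -0.33, "y": -0.67, "z": -0.6, "ax": 0, "ay": -0.02, "az": 0}, {"gripper": 1, "x": -0.2, "y": -0.4, "z": -0.35, "ax": 0, "ay": 0, "az": 0}, {"gripper": 1, "x": 0, "y": 0, "z": 0, "ax": 0, "ay": 0, "az": 0}])

```text
time_s: 3.2
eef_pos: [0.4672, 0.2928, 0.1542]
orientation: [-0.491, -0.334, -0.201, 0.779]
force: [-0.6, -0.6, 0.2]
opening: 0.0855
```

Run:
```python
from tgt import *
plan(tcp(0),Rg)
im=read_camera("wrist"); cv2.imwrite("pics/w4.png",im[:,:,::-1])
```

```text
t 3.2 total units [-0.38 -0.13 -0.83] [-0.09  0.24  0.02] rows 1 per row [-0.379 -0.135 -0.825] [-0.086  0.239  0.023] q [ 0.42  0.51  1.78 -0.47  1.49  1.08]
```

View pics/w4.png

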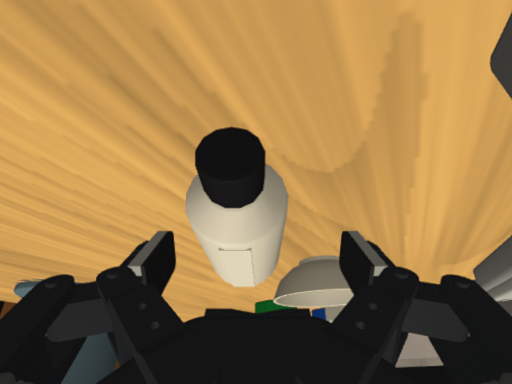

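>>> servo_tool(series=[{"gripper": 1, "x": -0.25, "y": -0.02, "z": -0.3, "ax": -0.1, "ay": 0.24, "az": 0.02}, {"gripper": 1, "x": -0.15, "y": -0.12, "z": -0.4, "ax": 0, "ay": 0, "az": 0}, {"gripper": 1, "x": 0, "y": 0, "z": 0, "ax": 0, "ay": 0, "az": 0}])

```text
time_s: 3.55
eef_pos: [0.4593, 0.2912, 0.1391]
orientation: [-0.491, -0.327, -0.203, 0.781]
force: [-0.5, -0.7, -0.1]
opening: 0.0851
```

Run:
```python
from tgt import *
plan(tcp(0),Rg)
im=read_camera("wrist"); cv2.imwrite("pics/w5.png",im[:,:,::-1])
```

```text
t 3.55 total units [-0.06 -0.07 -0.22] [-0.02  0.06 -0.01] rows 1 per row [-0.06  -0.069 -0.221] [-0.018  0.064 -0.009] q [ 0.42  0.53  1.79 -0.47  1.48  1.09]
```

View pics/w5.png

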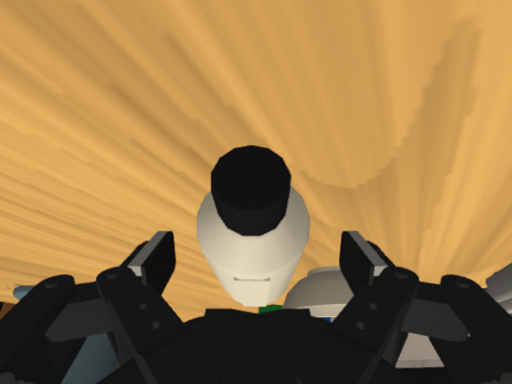

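>>> servo_tool(series=[{"gripper": 1, "x": -0.06, "y": -0.07, "z": -0.15, "ax": 0, "ay": 0.06, "az": 0}, {"gripper": 0, "x": 0, "y": 0, "z": 0, "ax": 0, "ay": 0, "az": 0}, {"gripper": 0, "x": 0, "y": 0, "z": 0, "ax": 0, "ay": 0, "az": 0}, {"gripper": 0, "x": 0, "y": 0, "z": 0, "ax": 0, "ay": 0, "az": 0}, {"gripper": 0, "x": 0, "y": 0, "z": 0, "ax": 0, "ay": 0, "az": 0}])

```text
time_s: 4.1
eef_pos: [0.4587, 0.2905, 0.1364]
orientation: [-0.491, -0.326, -0.204, 0.782]
force: [0.2, -0.6, -1.0]
opening: 0.0467
```

>>> servo_tool(series=[{"gripper": 0, "x": 0, "y": 0, "z": 0, "ax": 0, "ay": 0, "az": 0}, {"gripper": 0, "x": 0, "y": 0, "z": 0, "ax": 0, "ay": 0, "az": 0}, {"gripper": 0, "x": 0, "y": 0, "z": 0, "ax": 0, "ay": 0, "az": 0}])

```text
time_s: 4.4
eef_pos: [0.4587, 0.2905, 0.1364]
orientation: [-0.491, -0.326, -0.204, 0.782]
force: [-0.2, 0.5, -0.3]
opening: 0.0466
```

Run:
```python
from tgt import *
plan(tcp(0),Rg)
im=read_camera("wrist"); cv2.imwrite("pics/w6.png",im[:,:,::-1])
```

```text
t 4.4 total units [-0.04 -0.04 -0.11] [-0.03  0.03 -0.02] rows 1 per row [-0.037 -0.041 -0.111] [-0.031  0.027 -0.02 ] q [ 0.42  0.54  1.79 -0.47  1.47  1.09]
```

View pics/w6.png

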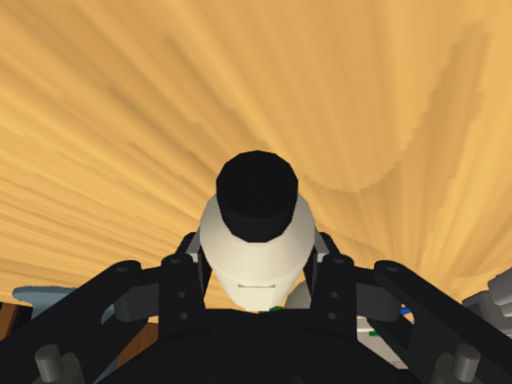

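>>> servo_tool(series=[{"gripper": 0, "x": 0, "y": 0, "z": 0.4, "ax": 0, "ay": 0, "az": 0}, {"gripper": 0, "x": 0, "y": 0, "z": 1, "ax": 0, "ay": 0, "az": 0}, {"gripper": 0, "x": 0, "y": 0, "z": 1, "ax": 0, "ay": 0, "az": 0}, {"gripper": 0, "x": 0, "y": 0, "z": 1, "ax": 0, "ay": 0, "az": 0}, {"gripper": 0, "x": 0, "y": 0, "z": 1, "ax": 0, "ay": 0, "az": 0}])

```text
time_s: 4.95
eef_pos: [0.456, 0.2893, 0.2467]
orientation: [-0.49, -0.322, -0.206, 0.783]
force: [0.7, 1.0, -2.7]
opening: 0.0466
```

```bash
cat >> tgt.py <<'E'
# bottle in tool frame (at grasp)
pg=np.array([.4587,.2905,.1364]); Rgm=Ro.from_quat([-.326,-.204,.782,-.491])
ct=Rgm.inv().apply(cr-pg); ct[1]=0; at=Rgm.inv().apply(ar)
padA=np.array([.668,.0715,.048]); padB=np.array([.657,-.0573,.048])
# final orientation: rotate grasp orientation so that bottle axis -> up
Rf=Rtool(np.cos(th)*ar-np.sin(th)*z,jr)
def place(pad,R,lift,half=.0575):
    return pad+np.array([0,0,half+lift])-R.apply(ct)
E
python3 - <<'E'
from tgt import *
print('ct',ct,'at',at,'up check',Rf.apply(at))
print(place(padB,Rf,.08));plan(place(padB,Rf,.08),Rf,20)
plan(place(padB,Rf,.18),Rf,20)
E
```

```text
ct [ 0.15230101  0.         -0.0060908 ] at [-0.70436239  0.00088342 -0.70984001] up check [0.00248268 0.00310144 0.99999211]
[ 0.6082036  -0.15811118  0.28888623]
t 4.95 total units [  6.09 -17.89   1.69] [16.19 -7.89 -0.07] rows 20 per row [ 0.304 -0.895  0.084] [ 0.81  -0.394 -0.004] q [ 0.42  0.34  1.81 -0.47  1.64  1.  ]
t 4.95 total units [  6.09 -17.89   5.69] [16.19 -7.89 -0.07] rows 20 per row [ 0.304 -0.895  0.284] [ 0.81  -0.394 -0.004] q [ 0.42  0.34  1.81 -0.47  1.64  1.  ]
```

>>> servo_tool(series=[{"gripper": 0, "x": 0.3, "y": -0.9, "z": 0.5, "ax": 0.81, "ay": -0.39, "az": 0}, {"gripper": 0, "x": 0.3, "y": -0.9, "z": 0.5, "ax": 0.81, "ay": -0.39, "az": 0}, {"gripper": 0, "x": 0.3, "y": -0.9, "z": 0.5, "ax": 0.81, "ay": -0.39, "az": 0}, {"gripper": 0, "x": 0.3, "y": -0.9, "z": 0.5, "ax": 0.81, "ay": -0.39, "az": 0}, {"gripper": 0, "x": 0.3, "y": -0.9, "z": 0.5, "ax": 0.81, "ay": -0.39, "az": 0}])

```text
time_s: 5.45
eef_pos: [0.4927, 0.1757, 0.3155]
orientation: [-0.442, -0.475, -0.302, 0.698]
force: [-0.0, 0.5, -2.6]
opening: 0.0467
```

>>> servo_tool(series=[{"gripper": 0, "x": 0.3, "y": -0.9, "z": 0.4, "ax": 0.81, "ay": -0.39, "az": 0}, {"gripper": 0, "x": 0.3, "y": -0.9, "z": 0.4, "ax": 0.81, "ay": -0.39, "az": 0}, {"gripper": 0, "x": 0.3, "y": -0.9, "z": 0.3, "ax": 0.81, "ay": -0.39, "az": 0}, {"gripper": 0, "x": 0.3, "y": -0.9, "z": 0.2, "ax": 0.81, "ay": -0.39, "az": 0}, {"gripper": 0, "x": 0.3, "y": -0.9, "z": 0.2, "ax": 0.81, "ay": -0.39, "az": 0}])

```text
time_s: 5.95
eef_pos: [0.5289, 0.0586, 0.3574]
orientation: [0.374, 0.608, 0.384, -0.586]
force: [-0.3, 0.8, -2.1]
opening: 0.0461
```

Run:
```python
from tgt import *
plan(place(padB,Rf,.08),Rf,10)
im=read_camera("wrist"); cv2.imwrite("pics/w7.png",im[:,:,::-1])
```

```text
t 5.95 total units [ 3.17 -8.67 -2.74] [ 7.8  -3.67 -0.11] rows 10 per row [ 0.317 -0.867 -0.274] [ 0.78  -0.367 -0.011] q [-0.11  0.01  1.9   0.03  1.21  0.32]
```

View pics/w7.png

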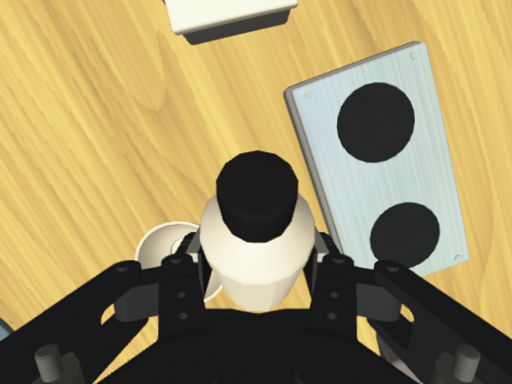

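Bottle held steady in hand (same image position as at grasp, ~(258,230)). Continue the swing.

>>> servo_tool(series=[{"gripper": 0, "x": 0.32, "y": -0.87, "z": 0.1, "ax": 0.78, "ay": -0.37, "az": 0}, {"gripper": 0, "x": 0.32, "y": -0.87, "z": 0, "ax": 0.78, "ay": -0.37, "az": 0}, {"gripper": 0, "x": 0.32, "y": -0.87, "z": 0, "ax": 0.78, "ay": -0.37, "az": 0}, {"gripper": 0, "x": 0.32, "y": -0.87, "z": -0.1, "ax": 0.78, "ay": -0.37, "az": 0}, {"gripper": 0, "x": 0.32, "y": -0.87, "z": -0.2, "ax": 0.78, "ay": -0.37, "az": 0}])

```text
time_s: 6.5
eef_pos: [0.5683, -0.0548, 0.3549]
orientation: [0.294, 0.709, 0.449, -0.458]
force: [-0.3, 0.7, -3.0]
opening: 0.0467
```

>>> servo_tool(series=[{"gripper": 0, "x": 0.32, "y": -0.87, "z": -0.3, "ax": 0.78, "ay": -0.37, "az": 0}, {"gripper": 0, "x": 0.32, "y": -0.87, "z": -0.4, "ax": 0.78, "ay": -0.37, "az": 0}, {"gripper": 0, "x": 0.32, "y": -0.87, "z": -0.5, "ax": 0.78, "ay": -0.37, "az": 0}, {"gripper": 0, "x": 0.32, "y": -0.87, "z": -0.5, "ax": 0.78, "ay": -0.37, "az": 0}, {"gripper": 0, "x": 0.32, "y": -0.87, "z": -0.5, "ax": 0.78, "ay": -0.37, "az": 0}])

```text
time_s: 7.0
eef_pos: [0.6077, -0.1664, 0.2993]
orientation: [0.203, 0.783, 0.498, -0.313]
force: [-0.8, 0.0, -3.3]
opening: 0.0465
```

Run:
```python
from tgt import *
plan(place(padB,Rf,.08),Rf,4)
```

```text
t 7.0 total units [ 0.02  0.33 -0.42] [-0.18  0.18 -0.19] rows 4 per row [ 0.005  0.083 -0.104] [-0.046  0.044 -0.047] q [-0.54  0.33  1.71  0.84  1.32 -0.42]
```

>>> servo_tool(series=[{"gripper": 0, "x": 0, "y": 0.2, "z": -0.2, "ax": -0.09, "ay": 0.09, "az": -0.1}, {"gripper": 0, "x": 0, "y": 0.1, "z": -0.2, "ax": -0.09, "ay": 0.09, "az": -0.1}, {"gripper": 0, "x": 0, "y": 0, "z": 0, "ax": 0, "ay": 0, "az": 0}])

```text
time_s: 7.3
eef_pos: [0.6066, -0.1598, 0.2858]
orientation: [0.201, 0.782, 0.491, -0.328]
force: [-0.4, 0.3, -2.6]
opening: 0.0467
```

Run:
```python
from tgt import *
plan(place(padB,Rf,.08),Rf,4)
for n in ['scene','side','wrist']:
    cv2.imwrite(f"pics/{n}8.png",read_camera(n)[:,:,::-1])
s=read_state();R=Rcur(s);c=s['eef_pos']+R.apply(ct);u=R.apply(at);print('pred centre',c,'axis',u)
P=[c,c+.0575*u,c-.0575*u,padB,padA]
for n in ['scene','side']: print(n,w2pix(camera_info(n),P).round(1).tolist())
crop('pics/scene8.png',240,140,160,130,5,'pics/cs8.png');crop('pics/side8.png',130,110,160,150,5,'pics/csi8.png')
```

```text
t 7.3 total units [0.07 0.07 0.12] [ 0.01 -0.1   0.03] rows 4 per row [0.016 0.017 0.031] [ 0.003 -0.024  0.007] q [-0.53  0.34  1.73  0.82  1.28 -0.4 ]
pred centre [ 0.65561276 -0.05958976  0.1835786 ] axis [0.00773492 0.00462135 0.99995941]
scene [[320.1, 194.9], [323.0, 179.0], [317.4, 209.4], [315.4, 227.3], [344.5, 202.8]]
side [[204.2, 167.4], [202.3, 154.0], [205.9, 179.9], [207.1, 196.2], [189.1, 224.1]]
```

View pics/cs8.png

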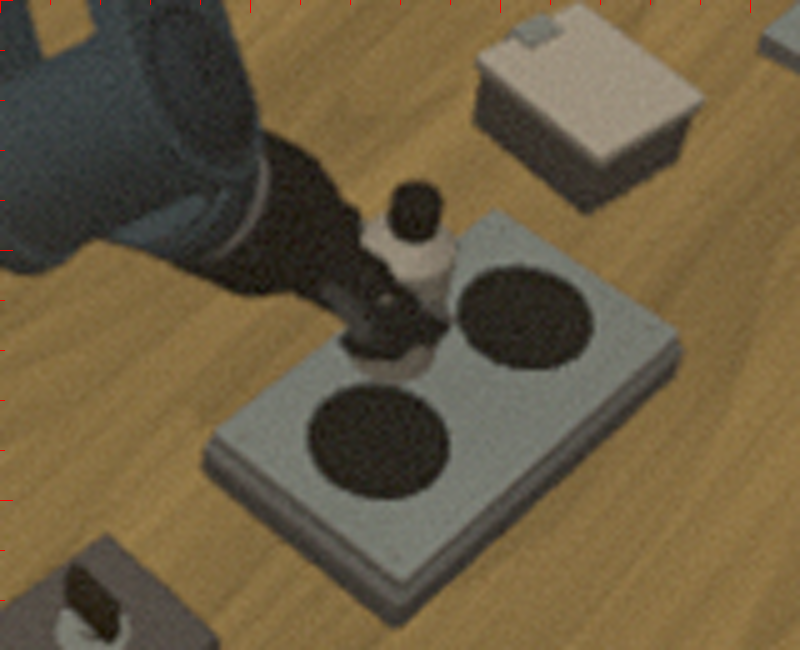

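View pics/csi8.png

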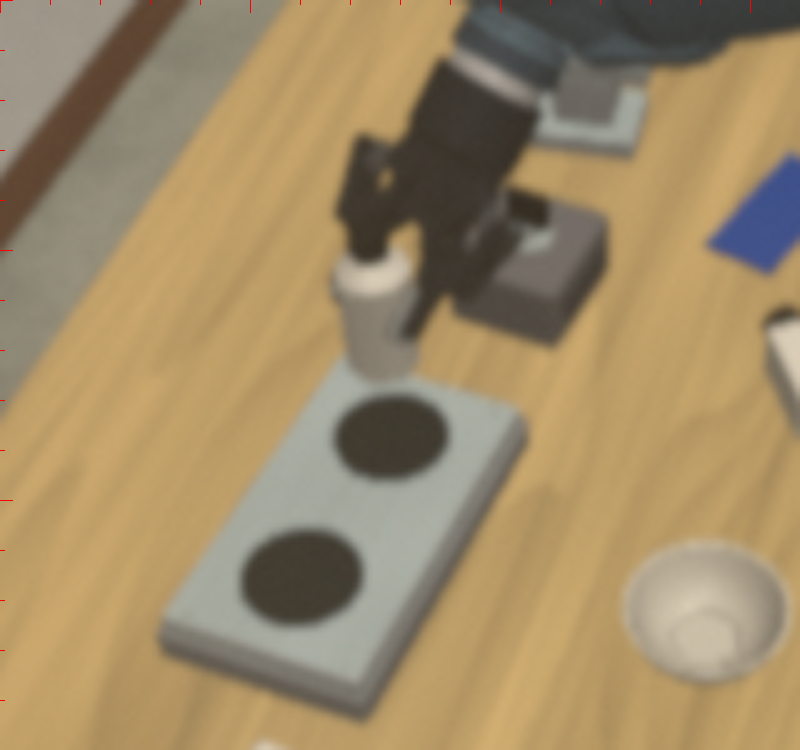

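View pics/wrist8.png

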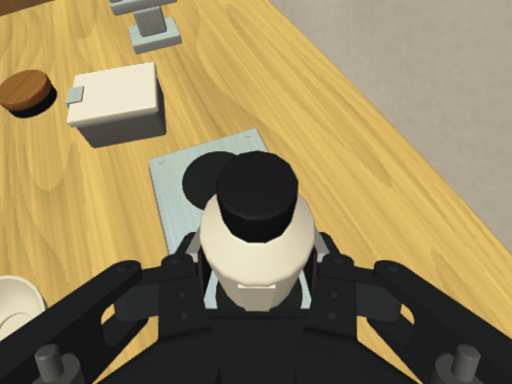

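>>> servo_tool(series=[{"gripper": 0, "x": 0.03, "y": 0.03, "z": -0.6, "ax": 0, "ay": -0.1, "az": 0}, {"gripper": 0, "x": 0.03, "y": 0.03, "z": -0.7, "ax": 0, "ay": 0, "az": 0}, {"gripper": 0, "x": 0.03, "y": 0.03, "z": -0.7, "ax": 0, "ay": 0, "az": 0}, {"gripper": 0, "x": 0, "y": 0, "z": -0.4, "ax": 0, "ay": 0, "az": 0}, {"gripper": 0, "x": 0, "y": 0, "z": 0, "ax": 0, "ay": 0, "az": 0}])

```text
time_s: 7.95
eef_pos: [0.609, -0.1561, 0.2225]
orientation: [0.205, 0.783, 0.49, -0.323]
force: [-0.2, 0.6, -3.2]
opening: 0.0463
```

```bash
cat >> tgt.py <<'E'
def rep(pad):
    s=read_state();R=Rcur(s);c=s['eef_pos']+R.apply(ct);u=R.apply(at);print('pred centre',c.round(4),'axis',u.round(4),'off',(c[:2]-pad[:2]).round(4),'gap',(c[2]-.0575-.048).round(4), 'F',s['force'].round(1))
E
python3 - <<'E'
from tgt import *
rep(padB);plan(place(padB,Rf,.0),Rf,1)
E
```

```text
pred centre [ 0.6583 -0.0556  0.119 ] axis [-0.0016  0.0059  1.    ] off [0.0013 0.0017] gap 0.0135 F [-0.2  0.6 -3.2]
t 7.95 total units [-0.03 -0.08 -0.54] [0.03 0.05 0.  ] rows 1 per row [-0.033 -0.081 -0.543] [0.032 0.047 0.004] q [-0.52  0.43  1.73  0.86  1.2  -0.49]
```

>>> servo_tool(series=[{"gripper": 0, "x": -0.03, "y": -0.05, "z": -0.15, "ax": 0.03, "ay": 0.05, "az": 0}, {"gripper": 0, "x": 0, "y": 0, "z": -0.15, "ax": 0, "ay": 0, "az": 0}, {"gripper": 0, "x": 0, "y": 0, "z": -0.1, "ax": 0, "ay": 0, "az": 0}, {"gripper": 0, "x": 0, "y": 0, "z": 0, "ax": 0, "ay": 0, "az": 0}])

```text
time_s: 8.35
eef_pos: [0.6085, -0.1579, 0.2117]
orientation: [0.203, 0.783, 0.49, -0.324]
force: [-0.5, 0.7, -3.1]
opening: 0.0467
```

Run:
```python
from tgt import *
rep(padB)
```

```text
pred centre [ 0.6574 -0.0571  0.1083] axis [0.0026 0.003  1.    ] off [0.0004 0.0002] gap 0.0028 F [-0.5  0.7 -3.1]
```

>>> servo_tool(series=[{"gripper": 0, "x": 0, "y": 0, "z": -0.08, "ax": 0, "ay": 0, "az": 0}, {"gripper": 0, "x": 0, "y": 0, "z": -0.04, "ax": 0, "ay": 0, "az": 0}, {"gripper": 0, "x": 0, "y": 0, "z": 0, "ax": 0, "ay": 0, "az": 0}])

```text
time_s: 8.65
eef_pos: [0.609, -0.1582, 0.2099]
orientation: [0.204, 0.783, 0.49, -0.324]
force: [0.1, -0.3, -3.1]
opening: 0.0467
```

Run:
```python
from tgt import *
rep(padB)
```

```text
pred centre [ 0.6581 -0.0575  0.1065] axis [4.0e-04 3.6e-03 1.0e+00] off [ 0.0011 -0.0002] gap 0.001 F [ 0.1 -0.3 -3.1]
```

>>> servo_tool(series=[{"gripper": 0, "x": 0, "y": 0, "z": -0.06, "ax": 0, "ay": 0, "az": 0}, {"gripper": 0, "x": 0, "y": 0, "z": -0.03, "ax": 0, "ay": 0, "az": 0}, {"gripper": 0, "x": 0, "y": 0, "z": 0, "ax": 0, "ay": 0, "az": 0}])

```text
time_s: 8.95
eef_pos: [0.6095, -0.1585, 0.2095]
orientation: [0.204, 0.783, 0.491, -0.322]
force: [-0.4, 0.1, -3.3]
opening: 0.0464
```

>>> servo_tool(series=[{"gripper": 0, "x": 0, "y": 0, "z": -0.04, "ax": 0, "ay": 0, "az": 0}, {"gripper": 0, "x": 0, "y": 0, "z": 0, "ax": 0, "ay": 0, "az": 0}])

```text
time_s: 9.15
eef_pos: [0.6097, -0.1586, 0.2093]
orientation: [0.204, 0.783, 0.491, -0.322]
force: [-0.7, 0.3, -1.6]
opening: 0.0466
```

Run:
```python
from tgt import *
rep(padB)
```

```text
pred centre [ 0.6589 -0.0576  0.1064] axis [-0.0023  0.0012  1.    ] off [ 0.0019 -0.0003] gap 0.0009 F [-0.7  0.3 -1.6]
```

>>> servo_tool(series=[{"gripper": 0, "x": -0.03, "y": 0, "z": -0.07, "ax": 0, "ay": 0, "az": 0}, {"gripper": 0, "x": 0, "y": 0, "z": -0.03, "ax": 0, "ay": 0, "az": 0}])

```text
time_s: 9.35
eef_pos: [0.6096, -0.1589, 0.2089]
orientation: [0.204, 0.784, 0.491, -0.32]
force: [-3.3, -1.0, 2.4]
opening: 0.0464
```

Run:
```python
from tgt import *
rep(padB)
```

```text
pred centre [ 0.659  -0.0576  0.1063] axis [-0.0049 -0.0014  1.    ] off [ 0.002  -0.0003] gap 0.0008 F [-3.3 -1.   2.4]
```

>>> servo_tool(series=[{"gripper": 0.65, "x": 0, "y": 0, "z": 0, "ax": 0, "ay": 0, "az": 0}, {"gripper": 0.75, "x": 0, "y": 0, "z": 0, "ax": 0, "ay": 0, "az": 0}, {"gripper": 1, "x": 0, "y": 0, "z": 0, "ax": 0, "ay": 0, "az": 0}, {"gripper": 1, "x": 0, "y": 0, "z": 0, "ax": 0, "ay": 0, "az": 0}])

```text
time_s: 9.75
eef_pos: [0.61, -0.159, 0.2087]
orientation: [0.204, 0.785, 0.49, -0.32]
force: [0.4, -0.2, -0.0]
opening: 0.0855
```

Run:
```python
from tgt import *
rep(padB)
for n in ['scene','side','wrist']:
    cv2.imwrite(f"pics/{n}9.png",read_camera(n)[:,:,::-1])
crop('pics/scene9.png',240,140,160,130,5,'pics/cs9.png')
```

```text
pred centre [ 0.6598 -0.0579  0.106 ] axis [-6.8e-03  1.0e-04  1.0e+00] off [ 0.0028 -0.0006] gap 0.0005 F [ 0.4 -0.2 -0. ]
```

View pics/cs9.png

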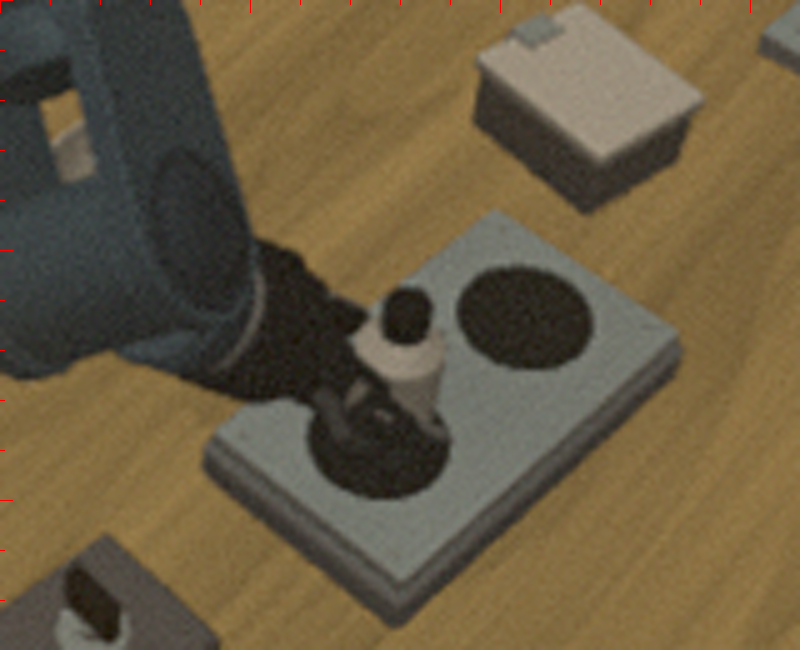

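View pics/wrist9.png

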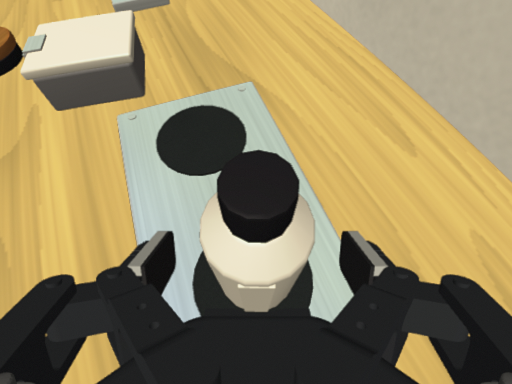

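>>> servo_tool(series=[{"gripper": 1, "x": -0.25, "y": -0.5, "z": 0.57, "ax": 0, "ay": 0, "az": 0}, {"gripper": 1, "x": -0.3, "y": -0.6, "z": 0.67, "ax": 0, "ay": 0, "az": 0}, {"gripper": 1, "x": -0.3, "y": -0.6, "z": 0.67, "ax": 0, "ay": 0, "az": 0}, {"gripper": 1, "x": -0.3, "y": -0.6, "z": 0.67, "ax": 0, "ay": 0, "az": 0}, {"gripper": 1, "x": -0.2, "y": -0.4, "z": 0.6, "ax": 0, "ay": 0, "az": 0}])

```text
time_s: 10.4
eef_pos: [0.5731, -0.2298, 0.292]
orientation: [0.203, 0.784, 0.491, -0.321]
force: [0.1, 0.8, 0.1]
opening: 0.0852
```

```bash
cat >> tgt.py <<'E'
ws=np.arctan2(-.83,.55); as_=np.array([np.cos(ws),np.sin(ws),0]); js=np.array([-as_[1],as_[0],0])
E
python3 - <<'E'
from tgt import *
plan([.47,-.33,.40],Rtool([0,0,-1],js))
E
```

```text
t 10.4 total units [-4.12 -4.01  4.32] [-9.45 -0.6  11.19] rows 12 per row [-0.344 -0.334  0.36 ] [-0.787 -0.05   0.933] q [-0.66  0.32  1.73  0.79  1.37 -0.49]
```

>>> servo_tool(series=[{"gripper": 1, "x": -0.3, "y": -0.34, "z": 0.6, "ax": -0.78, "ay": -0.05, "az": 0.93}, {"gripper": 1, "x": -0.3, "y": -0.34, "z": 0.6, "ax": -0.78, "ay": -0.05, "az": 0.93}, {"gripper": 1, "x": -0.3, "y": -0.34, "z": 0.5, "ax": -0.78, "ay": -0.05, "az": 0.93}, {"gripper": 1, "x": -0.3, "y": -0.34, "z": 0.4, "ax": -0.78, "ay": -0.05, "az": 0.93}, {"gripper": 1, "x": -0.35, "y": -0.34, "z": 0.3, "ax": -0.78, "ay": -0.05, "az": 0.93}])

```text
time_s: 10.9
eef_pos: [0.5301, -0.2793, 0.3624]
orientation: [0.407, 0.622, 0.574, -0.344]
force: [-0.1, -0.2, -0.4]
opening: 0.0853
```

>>> servo_tool(series=[{"gripper": 1, "x": -0.35, "y": -0.34, "z": 0.3, "ax": -0.78, "ay": -0.05, "az": 0.93}, {"gripper": 1, "x": -0.35, "y": -0.34, "z": 0.3, "ax": -0.78, "ay": -0.05, "az": 0.93}, {"gripper": 1, "x": -0.35, "y": -0.34, "z": 0.3, "ax": -0.78, "ay": -0.05, "az": 0.93}, {"gripper": 1, "x": -0.35, "y": -0.34, "z": 0.3, "ax": -0.78, "ay": -0.05, "az": 0.93}, {"gripper": 1, "x": -0.35, "y": -0.34, "z": 0.3, "ax": -0.78, "ay": -0.05, "az": 0.93}])

```text
time_s: 11.4
eef_pos: [0.4812, -0.327, 0.4085]
orientation: [0.58, 0.412, 0.614, -0.342]
force: [0.2, 0.5, -0.0]
opening: 0.0855
```

>>> servo_tool(series=[{"gripper": 1, "x": -0.35, "y": -0.34, "z": 0.3, "ax": -0.78, "ay": -0.05, "az": 0.93}, {"gripper": 1, "x": -0.35, "y": -0.34, "z": 0.3, "ax": -0.78, "ay": -0.05, "az": 0.93}, {"gripper": 1, "x": 0, "y": 0, "z": 0, "ax": 0, "ay": 0, "az": 0}])

```text
time_s: 11.7
eef_pos: [0.4602, -0.3467, 0.4293]
orientation: [0.638, 0.319, 0.616, -0.336]
force: [0.4, 0.2, 0.4]
opening: 0.0856
```

Run:
```python
from tgt import *
import json
plan([.47,-.33,.40],Rtool([0,0,-1],js))
im=read_camera("wrist"); cv2.imwrite("pics/w10.png",im[:,:,::-1])
ci=camera_info("wrist"); json.dump({k:np.array(v).tolist() for k,v in ci.items()},open('w10.json','w'))
cv2.imwrite("pics/scene10.png",read_camera('scene')[:,:,::-1])
cv2.imwrite("pics/side10.png",read_camera('side')[:,:,::-1])
crop('pics/scene10.png',240,140,160,130,5,'pics/cs10.png');crop('pics/side10.png',130,110,160,150,5,'pics/csi10.png')
```

```text
t 11.7 total units [ 0.39  0.67 -1.17] [ 0.42  0.19 -0.27] rows 2 per row [ 0.195  0.335 -0.586] [ 0.208  0.094 -0.133] q [-0.84  0.05  1.73 -0.01  1.32 -1.45]
```

View pics/w10.png

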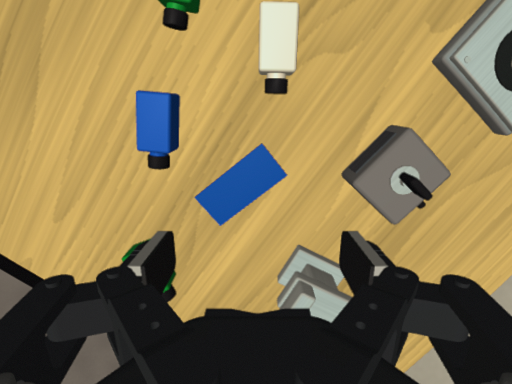

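View pics/cs10.png

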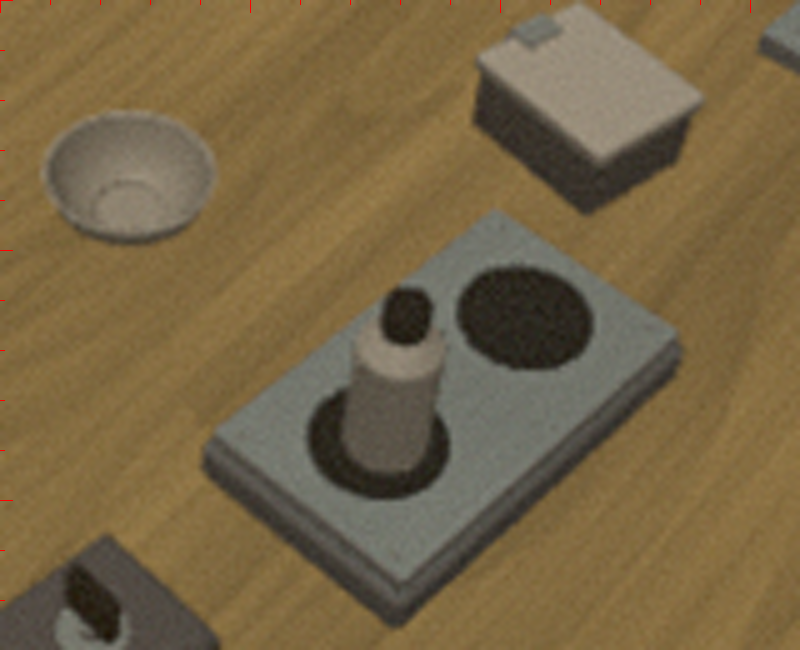

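View pics/csi10.png

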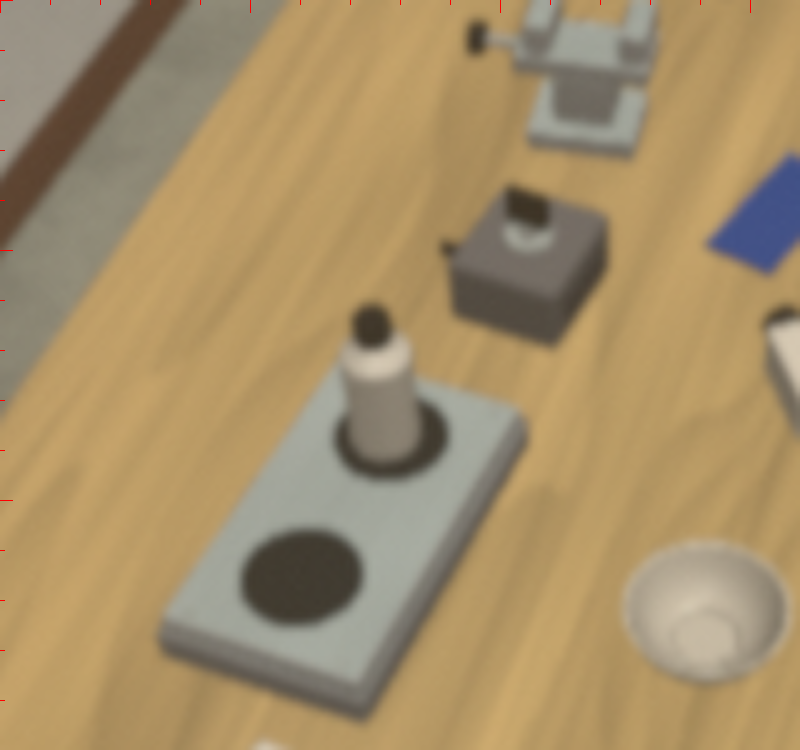

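Run:
```python
from tgt import *
import json
from scipy.optimize import minimize
ci=json.load(open('w10.json'));ci['distortion']=np.array(ci['distortion'])
im=cv2.imread('pics/w10.png')
hsv=cv2.cvtColor(im,cv2.COLOR_BGR2HSV)
roi=np.zeros((384,512),bool);roi[0:100,250:310]=1
seg=((((hsv[...,1]<70)|(hsv[...,2]<80))&roi)*255).astype(np.uint8)
n,l,st,ce=cv2.connectedComponentsWithStats(seg);k=1+st[1:,4].argmax();print(st[k]);seg=(l==k).astype(np.uint8)*255
def f(p):
    P=sqpts(p[0]/100,p[1]/100,p[2]/3)
    m=mask(ci,P,[P[:8],P[8:]])
    return np.abs(m.astype(float)-seg).sum()/255
s0=[40.8,-23.2,ws*3]
r=min((minimize(f,s0,method='Nelder-Mead',options=dict(initial_simplex=np.array([s0]*4)+np.vstack([np.zeros(3),k*np.eye(3)*[1,1,.3]]))) for k in (1,-1,.5)),key=lambda r:r.fun)
x,y,w=r.x/[100,100,3];print(x,y,w,r.fun,seg.sum()/255)
o=im.copy()
for q in w2pix(ci,sqpts(x,y,w)): cv2.circle(o,tuple(int(v) for v in q),0,(0,0,255),-1)
cv2.imwrite('pics/fit_s.png',cv2.resize(o[0:120,220:340],None,fx=5,fy=5))
cv2.imwrite('pics/key10.png',cv2.resize(im[110:240,330:460],None,fx=4.5,fy=4.5,interpolation=cv2.INTER_CUBIC))
```

```text
[ 259    2   40   92 3142]
0.40333470712409003 -0.22590882817595964 -0.9618642885373697 354.8666666666667 3142.0
```

View pics/fit_s.png

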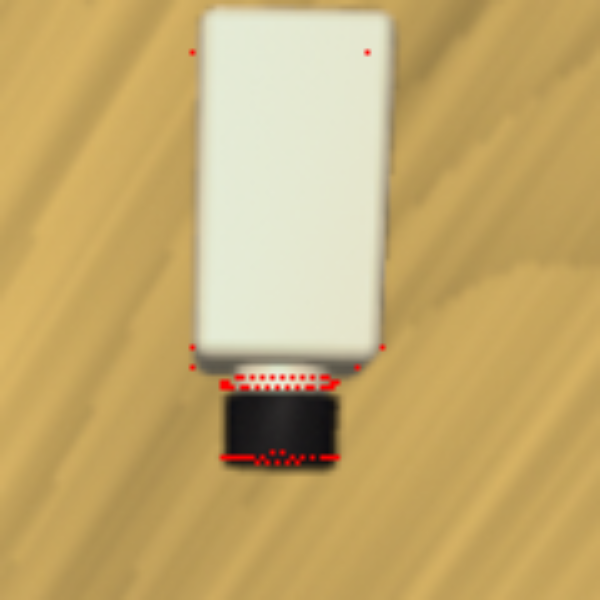

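View pics/key10.png

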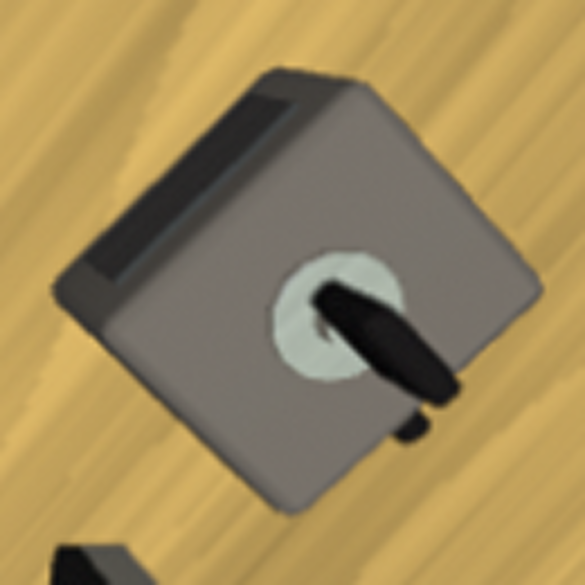

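Run:
```python
from tgt import *
import json
from scipy.optimize import least_squares
ci=json.load(open('w10.json'));ci['distortion']=np.array(ci['distortion'])
print(w2pix(ci,sqpts(.4033,-.2259,-.962)[:8]).round(1).tolist())
# direct corner fit: top-face corners (u,v) and cap end
obs=np.array([[200,9],[393,12],[382,350],[196,350]])/5+[220,0]
print(pix2w(ci,obs,.045))
obs2=np.array([[225,395],[335,395],[335,467],[225,467]])/5+[220,0]
print(pix2w(ci,obs2.mean(0)[None],.035))
```

```text
[[258.1, 10.5], [258.0, -2.4], [293.5, 10.6], [298.4, -2.3], [258.1, 73.5], [258.1, 69.4], [291.9, 73.5], [296.3, 69.4]]
[[ 0.36052355 -0.20004598  0.045     ]
 [ 0.39624084 -0.17574853  0.045     ]
 [ 0.43708599 -0.23481236  0.045     ]
 [ 0.40117355 -0.25991538  0.045     ]]
[[ 0.42818287 -0.26254532  0.035     ]]
```

```bash
cat >> tgt.py <<'E'
ws=-.97; as_=np.array([np.cos(ws),np.sin(ws),0]); js=np.array([-as_[1],as_[0],0])
cs=np.array([.4056,-.2275,.0225]); dis=-np.cos(th)*z-np.sin(th)*as_; Rgs=Rtool(dis,js)
Gs=cs-.005*as_+.0055*z
def tcps(back): return Gs-(.155+back)*dis
E
python3 - <<'E'
from tgt import *
sc=camera_info('scene')
print('blue,green,greenfar,scraper,vise',pix2w(sc,[(147,242),(177,196),(107,312),(178,279),(210,320)],[.045,.045,.045,.005,.1]).round(3))
print(tcps(.08),tcps(0)); plan(tcps(.08),Rgs)
E
```

```text
blue,green,greenfar,scraper,vise [[ 0.344 -0.398  0.045]
 [ 0.279 -0.233  0.045]
 [ 0.435 -0.593  0.045]
 [ 0.472 -0.406  0.005]
 [ 0.655 -0.455  0.1  ]]
[ 0.49670938 -0.36044691  0.19417009] [ 0.46473121 -0.31378433  0.13760155]
t 11.85 total units [ 1.42 -0.59 -9.31] [ 7.77  5.29 -0.11] rows 10 per row [ 0.142 -0.059 -0.931] [ 0.777  0.529 -0.011] q [-0.84  0.05  1.73 -0.01  1.32 -1.44]
```

>>> servo_tool(series=[{"gripper": 1, "x": 0.14, "y": -0.06, "z": -0.8, "ax": 0.77, "ay": 0.53, "az": 0}, {"gripper": 1, "x": 0.14, "y": -0.06, "z": -0.8, "ax": 0.77, "ay": 0.53, "az": 0}, {"gripper": 1, "x": 0.14, "y": -0.06, "z": -0.8, "ax": 0.77, "ay": 0.53, "az": 0}, {"gripper": 1, "x": 0.14, "y": -0.06, "z": -0.8, "ax": 0.77, "ay": 0.53, "az": 0}, {"gripper": 1, "x": 0.14, "y": -0.06, "z": -0.8, "ax": 0.77, "ay": 0.53, "az": 0}])

```text
time_s: 12.35
eef_pos: [0.4803, -0.3515, 0.3258]
orientation: [0.493, 0.385, 0.736, -0.259]
force: [0.5, 0.9, 0.7]
opening: 0.0857
```

>>> servo_tool(series=[{"gripper": 1, "x": 0.14, "y": -0.06, "z": -0.8, "ax": 0.77, "ay": 0.53, "az": 0}, {"gripper": 1, "x": 0.14, "y": -0.06, "z": -0.8, "ax": 0.77, "ay": 0.53, "az": 0}, {"gripper": 1, "x": 0.14, "y": -0.06, "z": -0.8, "ax": 0.77, "ay": 0.53, "az": 0}, {"gripper": 1, "x": 0.14, "y": -0.06, "z": -0.8, "ax": 0.77, "ay": 0.53, "az": 0}, {"gripper": 1, "x": 0.14, "y": -0.06, "z": -0.8, "ax": 0.77, "ay": 0.53, "az": 0}])

```text
time_s: 12.85
eef_pos: [0.4995, -0.3566, 0.2184]
orientation: [0.322, 0.433, 0.824, -0.171]
force: [0.1, 0.5, 0.3]
opening: 0.0855
```

Run:
```python
from tgt import *
plan(tcps(.08),Rgs)
im=read_camera("wrist"); cv2.imwrite("pics/w11.png",im[:,:,::-1])
cv2.imwrite("pics/scene11.png",read_camera('scene')[:,:,::-1])
crop('pics/scene11.png',130,150,200,160,4,'pics/cs11.png')
```

```text
t 12.85 total units [-0.11 -0.15 -0.97] [-0.35 -0.28 -0.02] rows 1 per row [-0.112 -0.154 -0.969] [-0.35  -0.279 -0.016] q [-0.82  0.54  1.6   0.11  1.82 -1.44]
```

View pics/w11.png

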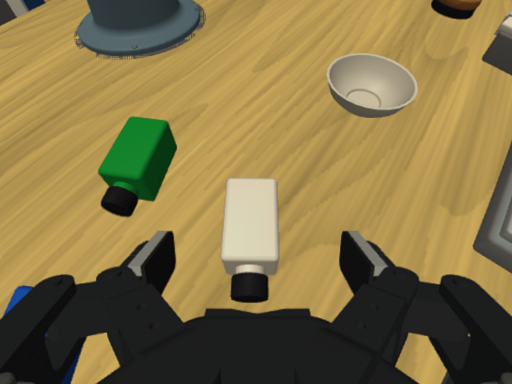

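View pics/cs11.png

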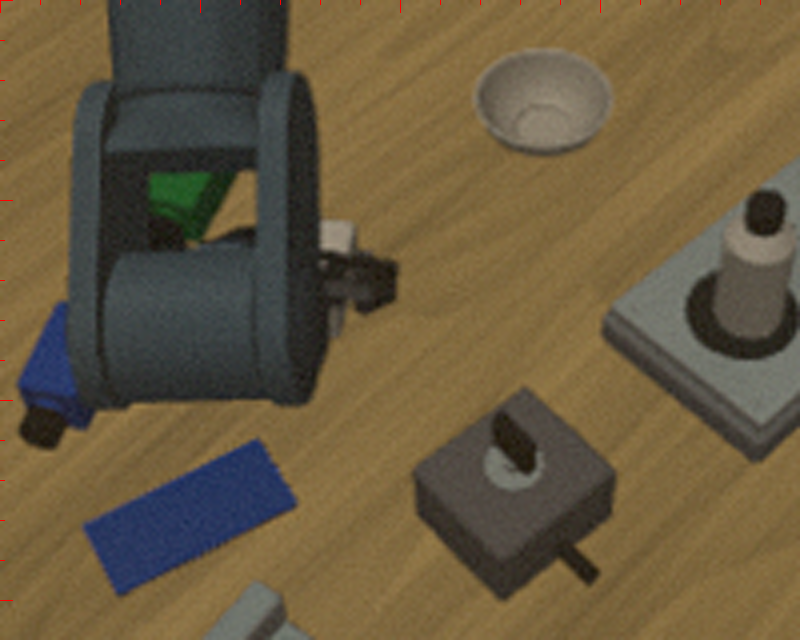

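>>> servo_tool(series=[{"gripper": 1, "x": -0.15, "y": 0.1, "z": -0.6, "ax": -0.18, "ay": -0.14, "az": 0}, {"gripper": 1, "x": -0.3, "y": 0.25, "z": -0.6, "ax": -0.18, "ay": -0.14, "az": 0}, {"gripper": 1, "x": -0.3, "y": 0.45, "z": -0.6, "ax": 0, "ay": 0, "az": 0}, {"gripper": 1, "x": -0.3, "y": 0.45, "z": -0.6, "ax": 0, "ay": 0, "az": 0}, {"gripper": 1, "x": 0, "y": 0, "z": 0, "ax": 0, "ay": 0, "az": 0}])

```text
time_s: 13.45
eef_pos: [0.4732, -0.3236, 0.1574]
orientation: [0.342, 0.429, 0.816, -0.181]
force: [0.2, 0.0, 0.2]
opening: 0.0854
```

Run:
```python
from tgt import *
plan(tcps(.0),Rgs)
im=read_camera("wrist"); cv2.imwrite("pics/w12.png",im[:,:,::-1])
```

```text
t 13.45 total units [-0.34  0.39 -0.79] [ 0.11  0.05 -0.  ] rows 1 per row [-0.34   0.394 -0.793] [ 0.107  0.045 -0.001] q [-0.81  0.56  1.71  0.11  1.65 -1.45]
```

View pics/w12.png

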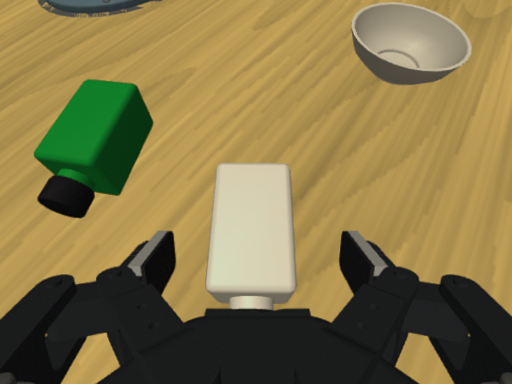

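>>> servo_tool(series=[{"gripper": 1, "x": -0.17, "y": 0.2, "z": -0.38, "ax": 0.1, "ay": 0.05, "az": 0}, {"gripper": 1, "x": -0.15, "y": 0.17, "z": -0.33, "ax": 0, "ay": 0, "az": 0}, {"gripper": 1, "x": 0, "y": 0, "z": 0, "ax": 0, "ay": 0, "az": 0}])

```text
time_s: 13.8
eef_pos: [0.4673, -0.3167, 0.1433]
orientation: [0.343, 0.43, 0.815, -0.18]
force: [-0.4, 0.9, 0.4]
opening: 0.0852
```

Run:
```python
from tgt import *
plan(tcps(.0),Rgs)
im=read_camera("wrist"); cv2.imwrite("pics/w13.png",im[:,:,::-1])
```

```text
t 13.8 total units [-0.1   0.12 -0.23] [0.09 0.07 0.01] rows 1 per row [-0.102  0.117 -0.228] [0.088 0.071 0.006] q [-0.81  0.57  1.73  0.11  1.61 -1.45]
```

View pics/w13.png

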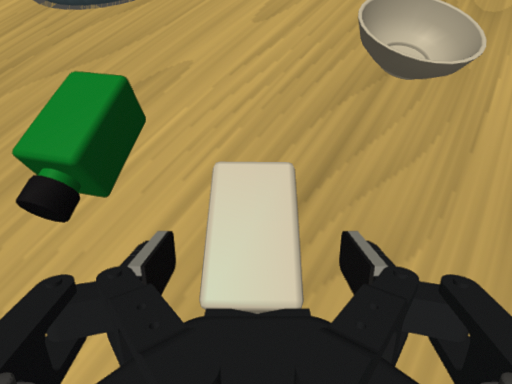

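>>> servo_tool(series=[{"gripper": 1, "x": -0.1, "y": 0.12, "z": -0.2, "ax": 0.08, "ay": 0.06, "az": 0}, {"gripper": 0, "x": 0, "y": 0, "z": 0, "ax": 0, "ay": 0, "az": 0}, {"gripper": 0, "x": 0, "y": 0, "z": 0, "ax": 0, "ay": 0, "az": 0}, {"gripper": 0, "x": 0, "y": 0, "z": 0, "ax": 0, "ay": 0, "az": 0}, {"gripper": 0, "x": 0, "y": 0, "z": 0, "ax": 0, "ay": 0, "az": 0}])

```text
time_s: 14.35
eef_pos: [0.4656, -0.315, 0.1395]
orientation: [0.34, 0.431, 0.816, -0.179]
force: [-0.4, -0.4, -1.3]
opening: 0.0443
```

>>> servo_tool(series=[{"gripper": 0, "x": 0, "y": 0, "z": 0, "ax": 0, "ay": 0, "az": 0}, {"gripper": 0, "x": 0, "y": 0, "z": 0, "ax": 0, "ay": 0, "az": 0}])

```text
time_s: 14.55
eef_pos: [0.4656, -0.3151, 0.1395]
orientation: [0.34, 0.431, 0.816, -0.179]
force: [0.4, 0.1, -0.5]
opening: 0.0443
```

Run:
```python
from tgt import *
plan(tcps(.0),Rgs); s=read_state(); print(s['eef_pos'],s['orientation'],s['opening'])
im=read_camera("wrist"); cv2.imwrite("pics/w14.png",im[:,:,::-1])
ci=camera_info('wrist')
# where predicted corners of top face would be
print(w2pix(ci,sqpts(cs[0],cs[1],ws)[[1,3]]).round(1).tolist())
```

```text
t 14.55 total units [-0.03  0.05 -0.08] [0.03 0.03 0.01] rows 1 per row [-0.035  0.051 -0.075] [0.035 0.031 0.011] q [-0.81  0.57  1.73  0.11  1.61 -1.45]
[ 0.46559717 -0.31505211  0.13948409] [ 0.34023216  0.43083719  0.81639533 -0.1792207 ] 0.04432798065227039
[[213.8, 157.8], [299.2, 157.8]]
```

View pics/w14.png

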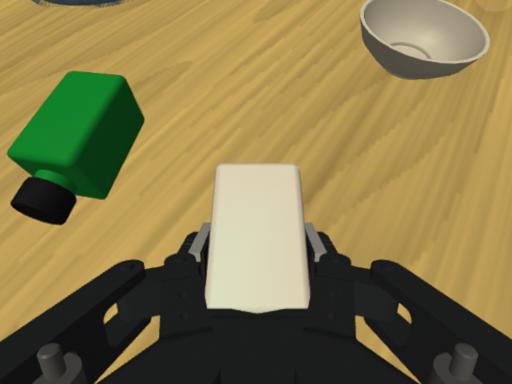

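>>> servo_tool(series=[{"gripper": 0, "x": 0, "y": 0, "z": 0.4, "ax": 0, "ay": 0, "az": 0}, {"gripper": 0, "x": 0, "y": 0, "z": 1, "ax": 0, "ay": 0, "az": 0}, {"gripper": 0, "x": 0, "y": 0, "z": 1, "ax": 0, "ay": 0, "az": 0}, {"gripper": 0, "x": 0, "y": 0, "z": 1, "ax": 0, "ay": 0, "az": 0}, {"gripper": 0, "x": 0, "y": 0, "z": 1, "ax": 0, "ay": 0, "az": 0}])

```text
time_s: 15.1
eef_pos: [0.4637, -0.313, 0.2502]
orientation: [0.337, 0.431, 0.818, -0.178]
force: [0.5, 0.4, -3.6]
opening: 0.0439
```

```bash
cat >> tgt.py <<'E'
def sqsetup(az=-105):
    global ct,at,Rfs
    R=Ro.from_quat([.43084,.81640,-.17922,.34023]); p=np.array([.4656,-.31505,.13948])
    ct=R.inv().apply(cs+.002*as_-p); ct[1]=0; at=R.inv().apply(as_)
    e=np.array([np.cos(np.radians(az)),np.sin(np.radians(az)),0])
    Rfs=Rtool(np.cos(th)*e-np.sin(th)*z,np.cross(z,e))
    return Rfs
def places(pad,R,lift,half=.05): return pad+np.array([0,0,half+lift])-R.apply(ct)
def reps(pad):
    s=read_state();R=Rcur(s);c=s['eef_pos']+R.apply(ct);u=R.apply(at);print('t',s['time_s'],'pred centre',c.round(4),'axis',u.round(4),'off',(c[:2]-pad[:2]).round(4),'gap',(c[2]-.05-.048).round(4), 'F',s['force'].round(1),'q',s['joint_positions'].round(2))
E
python3 - <<'E'
import tgt
from tgt import *
Rfs=sqsetup(); print(tgt.ct,tgt.at,Rfs.apply(tgt.at))
mid=Rtool([0,0,-1],[1,0,0]); 
print(places(padA,Rfs,.08)); plan(places(padA,Rfs,.08),Rfs,24)
# stage 1: vertical tool, yaw 0
plan([.60,.0,.37],mid)
print('Rf from mid',np.degrees((Rfs*mid.inv()).as_rotvec())/5)
E
```

```text
[0.15638839 0.         0.00845108] [-0.70424936  0.00094728  0.70995207] [-1.28665329e-04 -4.14019192e-03  9.99991421e-01]
[0.69816772 0.18408745 0.28260747]
t 15.1 total units [ 9.38 19.88  1.3 ] [-18.24  -3.12  -7.69] rows 24 per row [0.391 0.828 0.054] [-0.76 -0.13 -0.32] q [-0.81  0.38  1.75  0.11  1.8  -1.43]
t 15.1 total units [ 5.45 12.52  4.79] [-8.76 -2.72 -6.5 ] rows 13 per row [0.42  0.963 0.369] [-0.674 -0.209 -0.5  ] q [-0.81  0.38  1.75  0.11  1.8  -1.43]
Rf from mid [-8.94745995  1.17795545 -2.84383602]
```

>>> servo_tool(series=[{"gripper": 0, "x": 0.27, "y": 0.9, "z": 0.8, "ax": -0.67, "ay": -0.21, "az": -0.5}, {"gripper": 0, "x": 0.27, "y": 0.9, "z": 0.8, "ax": -0.67, "ay": -0.21, "az": -0.5}, {"gripper": 0, "x": 0.27, "y": 0.9, "z": 0.8, "ax": -0.67, "ay": -0.21, "az": -0.5}, {"gripper": 0, "x": 0.27, "y": 0.9, "z": 0.8, "ax": -0.67, "ay": -0.21, "az": -0.5}, {"gripper": 0, "x": 0.27, "y": 0.9, "z": 0.8, "ax": -0.67, "ay": -0.21, "az": -0.5}])

```text
time_s: 15.6
eef_pos: [0.4967, -0.1987, 0.3572]
orientation: [0.415, 0.475, 0.709, -0.317]
force: [0.6, 0.7, -2.7]
opening: 0.0444
```

>>> servo_tool(series=[{"gripper": 0, "x": 0.27, "y": 0.95, "z": 0.6, "ax": -0.67, "ay": -0.21, "az": -0.5}, {"gripper": 0, "x": 0.27, "y": 0.95, "z": 0.6, "ax": -0.67, "ay": -0.21, "az": -0.5}, {"gripper": 0, "x": 0.27, "y": 0.95, "z": 0.6, "ax": -0.67, "ay": -0.21, "az": -0.5}, {"gripper": 0, "x": 0.27, "y": 0.95, "z": 0.6, "ax": -0.67, "ay": -0.21, "az": -0.5}, {"gripper": 0, "x": 0.27, "y": 0.95, "z": 0.6, "ax": -0.67, "ay": -0.21, "az": -0.5}])

```text
time_s: 16.1
eef_pos: [0.5288, -0.0738, 0.4379]
orientation: [0.477, 0.498, 0.574, -0.442]
force: [0.1, -0.7, -2.4]
opening: 0.0447
```

>>> servo_tool(series=[{"gripper": 0, "x": 0.3, "y": 0.95, "z": 0.4, "ax": -0.67, "ay": -0.21, "az": -0.5}, {"gripper": 0, "x": 0.3, "y": 0.95, "z": 0.4, "ax": -0.67, "ay": -0.21, "az": -0.5}, {"gripper": 0, "x": 0.3, "y": 0.95, "z": 0.2, "ax": -0.67, "ay": -0.1, "az": -0.5}, {"gripper": 0, "x": 0.3, "y": 0.95, "z": 0, "ax": -0.67, "ay": 0, "az": -0.4}])

```text
time_s: 16.5
eef_pos: [0.5572, 0.0261, 0.468]
orientation: [-0.509, -0.495, -0.459, 0.535]
force: [-0.5, -0.1, -3.2]
opening: 0.0445
```

Run:
```python
import tgt
from tgt import *
Rfs=sqsetup(); reps(padA); plan(places(padA,Rfs,.08),Rfs)
im=read_camera("wrist"); cv2.imwrite("pics/w15.png",im[:,:,::-1])
```

```text
t 16.5 pred centre [0.5578 0.0036 0.313 ] axis [-0.0485 -0.6423  0.7649] off [-0.1102 -0.0679] gap 0.215 F [-0.5 -0.1 -3.2] q [-0.14 -0.02  1.73 -0.09  1.41 -0.07]
t 16.5 total units [ 5.64  6.32 -7.41] [-7.86  1.43 -2.25] rows 8 per row [ 0.705  0.79  -0.927] [-0.982  0.178 -0.281] q [-0.14 -0.02  1.73 -0.09  1.41 -0.07]
```

View pics/w15.png

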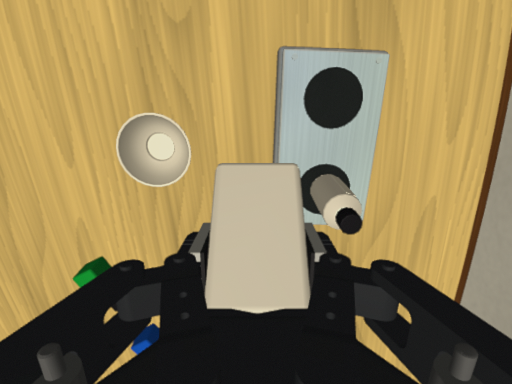

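>>> servo_tool(series=[{"gripper": 0, "x": 0.5, "y": 0.7, "z": 0, "ax": -0.78, "ay": 0.14, "az": -0.22}, {"gripper": 0, "x": 0.55, "y": 0.65, "z": -0.3, "ax": -0.78, "ay": 0.14, "az": -0.22}, {"gripper": 0, "x": 0.55, "y": 0.65, "z": -0.6, "ax": -0.78, "ay": 0.14, "az": -0.22}, {"gripper": 0, "x": 0.55, "y": 0.65, "z": -0.7, "ax": -0.78, "ay": 0.14, "az": -0.22}, {"gripper": 0, "x": 0.55, "y": 0.65, "z": -0.8, "ax": -0.78, "ay": 0.14, "az": -0.22}])

```text
time_s: 17.05
eef_pos: [0.6242, 0.115, 0.411]
orientation: [-0.546, -0.404, -0.349, 0.645]
force: [0.6, -0.4, -2.3]
opening: 0.0444
```

>>> servo_tool(series=[{"gripper": 0, "x": 0.55, "y": 0.6, "z": -0.8, "ax": -0.78, "ay": 0.14, "az": -0.22}, {"gripper": 0, "x": 0.55, "y": 0.6, "z": -0.8, "ax": -0.78, "ay": 0.14, "az": -0.22}, {"gripper": 0, "x": 0.55, "y": 0.6, "z": -0.8, "ax": -0.78, "ay": 0.14, "az": -0.22}, {"gripper": 0, "x": 0.55, "y": 0.6, "z": -0.8, "ax": -0.78, "ay": 0.14, "az": -0.22}, {"gripper": 0, "x": 0.5, "y": 0.6, "z": -0.8, "ax": -0.78, "ay": 0.14, "az": -0.22}])

```text
time_s: 17.55
eef_pos: [0.6919, 0.1933, 0.3069]
orientation: [-0.562, -0.298, -0.229, 0.737]
force: [0.3, -0.3, -2.1]
opening: 0.0442
```

Run:
```python
import tgt
from tgt import *
Rfs=sqsetup(); reps(padA); plan(places(padA,Rfs,.08),Rfs)
```

```text
t 17.55 pred centre [0.6607 0.0794 0.2041] axis [0.0055 0.01   0.9999] off [-0.0073  0.0079] gap 0.1061 F [ 0.3 -0.3 -2.1] q [ 0.19  0.58  1.34 -0.7   1.62  0.57]
t 17.55 total units [ 0.25 -0.37 -0.97] [ 0.16 -0.06  0.05] rows 1 per row [ 0.25  -0.369 -0.974] [ 0.162 -0.064  0.046] q [ 0.19  0.58  1.34 -0.7   1.62  0.57]
```

>>> servo_tool(series=[{"gripper": 0, "x": 0.15, "y": -0.2, "z": -0.4, "ax": 0.08, "ay": -0.03, "az": 0.02}, {"gripper": 0, "x": 0.1, "y": -0.15, "z": -0.4, "ax": 0.06, "ay": -0.02, "az": 0.02}, {"gripper": 0, "x": 0, "y": 0, "z": 0, "ax": 0, "ay": 0, "az": 0}])

```text
time_s: 17.85
eef_pos: [0.6973, 0.185, 0.2808]
orientation: [-0.561, -0.3, -0.236, 0.734]
force: [-0.6, -0.1, -3.2]
opening: 0.0442
```

Run:
```python
import tgt
from tgt import *
Rfs=sqsetup(); reps(padA); plan(places(padA,Rfs,.0),Rfs)
s=read_state();R=Rcur(s);c=s['eef_pos']+R.apply(tgt.ct);u=R.apply(tgt.at)
P=[c+.05*u,c-.05*u,padA,padB+[0,0,.115]]
for n in ['scene','side']:
    cv2.imwrite(f"pics/{n}16.png",read_camera(n)[:,:,::-1]); print(n,w2pix(camera_info(n),P).round(1).tolist())
crop('pics/scene16.png',240,140,160,130,5,'pics/cs16.png');crop('pics/side16.png',130,110,160,150,5,'pics/csi16.png')
cv2.imwrite("pics/w16.png",read_camera('wrist')[:,:,::-1])
```

```text
t 17.85 pred centre [0.6661 0.0725 0.1764] axis [ 0.01   -0.0052  0.9999] off [-0.0019  0.001 ] gap 0.0784 F [-0.6 -0.1 -3.2] q [ 0.17  0.62  1.34 -0.69  1.58  0.57]
t 17.85 total units [ 0.03 -0.04 -3.13] [-0.01 -0.12 -0.  ] rows 4 per row [ 0.009 -0.009 -0.782] [-0.003 -0.029 -0.001] q [ 0.17  0.62  1.34 -0.69  1.58  0.57]
scene [[354.9, 157.6], [348.5, 183.7], [344.5, 202.8], [320.1, 200.0]]
side [[182.4, 186.4], [186.8, 208.8], [189.1, 224.1], [204.1, 172.4]]
```

View pics/cs16.png

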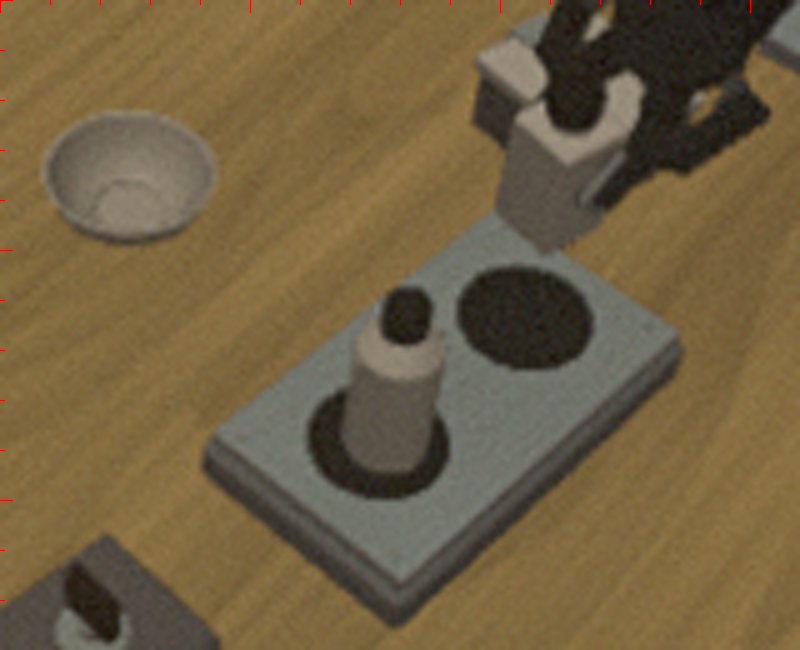

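View pics/csi16.png

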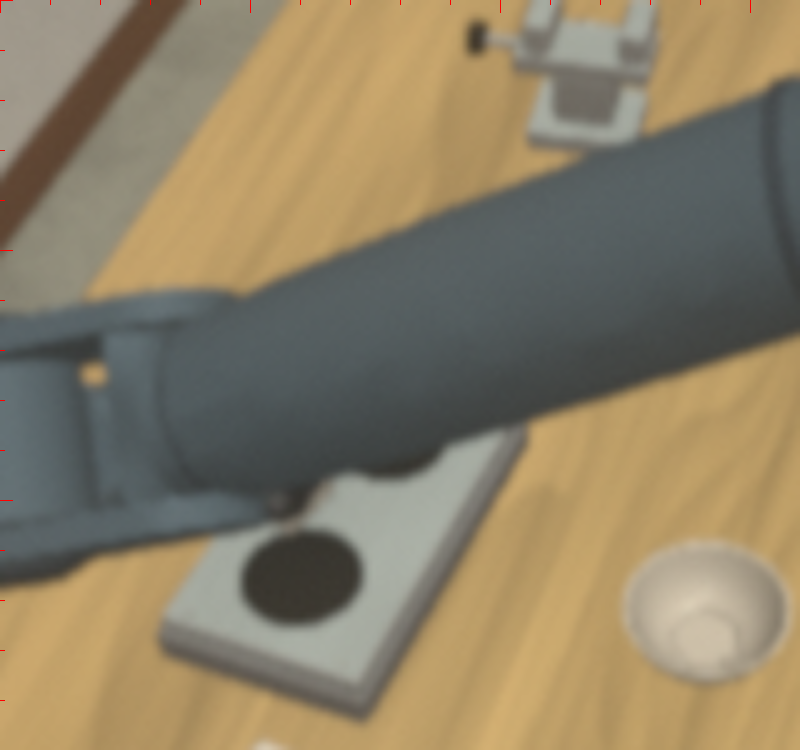

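View pics/w16.png

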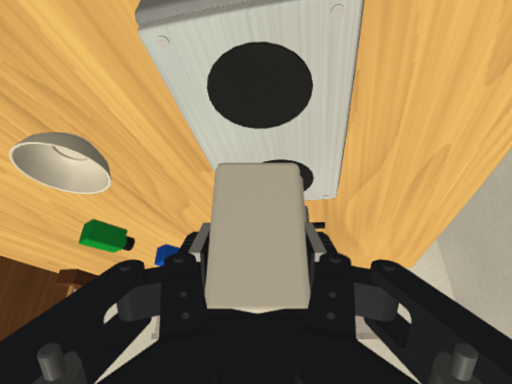

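>>> servo_tool(series=[{"gripper": 0, "x": 0.04, "y": -0.02, "z": -0.6, "ax": 0, "ay": -0.12, "az": 0}, {"gripper": 0, "x": 0.03, "y": -0.02, "z": -0.7, "ax": 0, "ay": 0, "az": 0}, {"gripper": 0, "x": 0, "y": 0, "z": -0.7, "ax": 0, "ay": 0, "az": 0}, {"gripper": 0, "x": 0, "y": 0, "z": -0.4, "ax": 0, "ay": 0, "az": 0}, {"gripper": 0, "x": 0, "y": 0, "z": 0, "ax": 0, "ay": 0, "az": 0}])

```text
time_s: 18.5
eef_pos: [0.6993, 0.1836, 0.2215]
orientation: [-0.563, -0.308, -0.231, 0.731]
force: [-0.4, 0.2, -2.3]
opening: 0.0445
```

Run:
```python
from tgt import *
Rfs=sqsetup(); reps(padA); plan(places(padA,Rfs,.0),Rfs,1)
```

```text
t 18.5 pred centre [0.6701 0.0713 0.1163] axis [-0.0095 -0.0064  0.9999] off [ 0.0021 -0.0002] gap 0.0183 F [-0.4  0.2 -2.3] q [ 0.17  0.69  1.35 -0.7   1.51  0.63]
t 18.5 total units [-0.05  0.02 -0.75] [-0.03  0.11  0.  ] rows 1 per row [-0.047  0.02  -0.754] [-0.026  0.107  0.005] q [ 0.17  0.69  1.35 -0.7   1.51  0.63]
```

>>> servo_tool(series=[{"gripper": 0, "x": -0.05, "y": 0, "z": -0.25, "ax": 0, "ay": 0.1, "az": 0}, {"gripper": 0, "x": 0, "y": 0, "z": -0.2, "ax": 0, "ay": 0, "az": 0}, {"gripper": 0, "x": 0, "y": 0, "z": -0.1, "ax": 0, "ay": 0, "az": 0}, {"gripper": 0, "x": 0, "y": 0, "z": 0, "ax": 0, "ay": 0, "az": 0}])

```text
time_s: 18.9
eef_pos: [0.6981, 0.1838, 0.2063]
orientation: [-0.562, -0.304, -0.234, 0.733]
force: [0.7, 0.0, -2.1]
opening: 0.0444
```

Run:
```python
from tgt import *
Rfs=sqsetup(); reps(padA)
```

```text
t 18.9 pred centre [0.6679 0.0714 0.1015] axis [ 1.0e-04 -6.1e-03  1.0e+00] off [-0.0001 -0.0001] gap 0.0035 F [ 0.7  0.  -2.1] q [ 0.17  0.71  1.35 -0.7   1.5   0.64]
```

>>> servo_tool(series=[{"gripper": 0, "x": 0, "y": 0, "z": -0.08, "ax": 0, "ay": 0, "az": 0}, {"gripper": 0, "x": 0, "y": 0, "z": -0.06, "ax": 0, "ay": 0, "az": 0}, {"gripper": 0, "x": 0, "y": 0, "z": 0, "ax": 0, "ay": 0, "az": 0}])

```text
time_s: 19.2
eef_pos: [0.6986, 0.1839, 0.2039]
orientation: [-0.562, -0.305, -0.233, 0.732]
force: [0.4, -0.5, -1.7]
opening: 0.0447
```

>>> servo_tool(series=[{"gripper": 0, "x": 0, "y": 0, "z": -0.06, "ax": 0, "ay": 0, "az": 0}, {"gripper": 0, "x": 0, "y": 0, "z": 0, "ax": 0, "ay": 0, "az": 0}])

```text
time_s: 19.4
eef_pos: [0.6989, 0.1841, 0.2036]
orientation: [-0.563, -0.305, -0.233, 0.732]
force: [-0.5, -0.7, -2.1]
opening: 0.0445
```

Run:
```python
from tgt import *
Rfs=sqsetup(); reps(padA)
```

```text
t 19.4 pred centre [0.6691 0.0717 0.0987] axis [-0.0034 -0.0058  1.    ] off [0.0011 0.0002] gap 0.0007 F [-0.5 -0.7 -2.1] q [ 0.17  0.72  1.35 -0.7   1.49  0.65]
```

>>> servo_tool(series=[{"gripper": 0, "x": -0.02, "y": 0, "z": -0.08, "ax": 0, "ay": 0, "az": 0}, {"gripper": 0, "x": 0, "y": 0, "z": -0.03, "ax": 0, "ay": 0, "az": 0}])

```text
time_s: 19.6
eef_pos: [0.699, 0.1845, 0.2031]
orientation: [-0.563, -0.305, -0.231, 0.732]
force: [-2.8, 0.4, 0.8]
opening: 0.0445
```

Run:
```python
from tgt import *
Rfs=sqsetup(); reps(padA)
```

```text
t 19.6 pred centre [0.6693 0.0719 0.0985] axis [-0.0049 -0.0037  1.    ] off [0.0013 0.0004] gap 0.0005 F [-2.8  0.4  0.8] q [ 0.17  0.72  1.35 -0.7   1.49  0.65]
```

Contact felt (vertical force up by about 3 N). Release.

>>> servo_tool(series=[{"gripper": 0.62, "x": 0, "y": 0, "z": 0, "ax": 0, "ay": 0, "az": 0}, {"gripper": 0.75, "x": 0, "y": 0, "z": 0, "ax": 0, "ay": 0, "az": 0}, {"gripper": 1, "x": 0, "y": 0, "z": 0, "ax": 0, "ay": 0, "az": 0}, {"gripper": 1, "x": 0, "y": 0, "z": 0, "ax": 0, "ay": 0, "az": 0}])

```text
time_s: 20.0
eef_pos: [0.6992, 0.1842, 0.2031]
orientation: [-0.563, -0.306, -0.231, 0.732]
force: [0.1, 0.3, 0.5]
opening: 0.0852
```

Run:
```python
from tgt import *
cv2.imwrite("pics/w17.png",read_camera('wrist')[:,:,::-1])
cv2.imwrite("pics/scene17.png",read_camera('scene')[:,:,::-1]);crop('pics/scene17.png',240,140,160,130,5,'pics/cs17.png')
print(Rcur().as_matrix()[:,0])
```

```text
[-0.17885108 -0.68333551 -0.70785936]
```

View pics/w17.png

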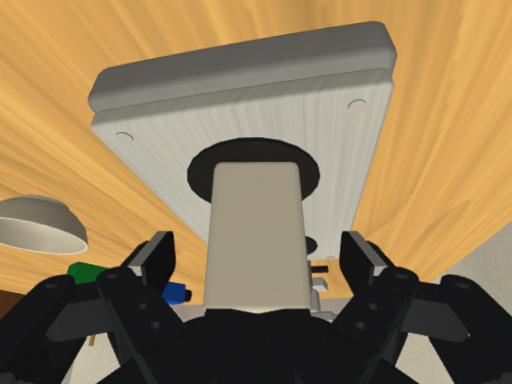

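View pics/cs17.png

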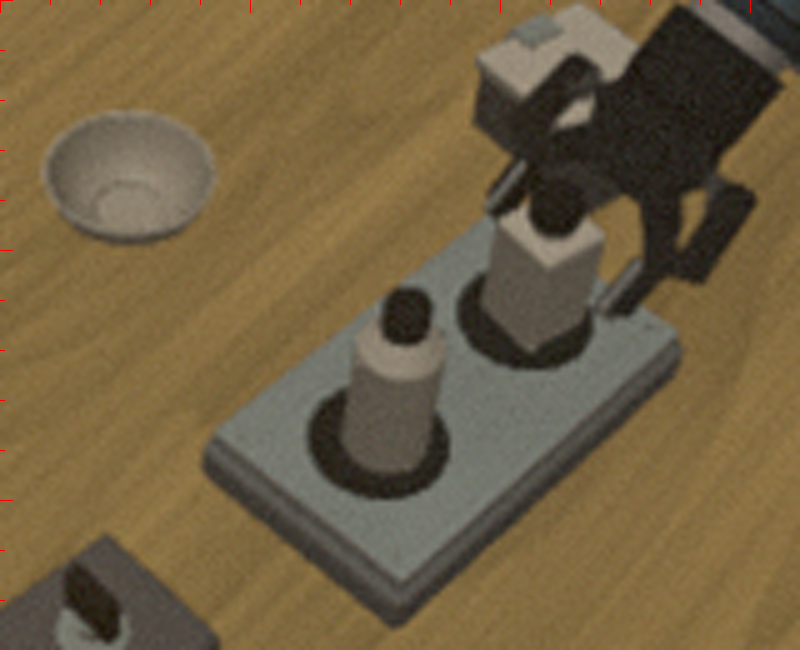

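>>> servo_tool(series=[{"gripper": 1, "x": 0.1, "y": 0.38, "z": 0.4, "ax": 0, "ay": 0, "az": 0}, {"gripper": 1, "x": 0.15, "y": 0.6, "z": 0.62, "ax": 0, "ay": 0, "az": 0}, {"gripper": 1, "x": 0.15, "y": 0.6, "z": 0.62, "ax": 0, "ay": 0, "az": 0}, {"gripper": 1, "x": 0.15, "y": 0.6, "z": 0.62, "ax": 0, "ay": 0, "az": 0}, {"gripper": 1, "x": 0.15, "y": 0.6, "z": 0.62, "ax": 0, "ay": 0, "az": 0}])

```text
time_s: 20.6
eef_pos: [0.7165, 0.2562, 0.277]
orientation: [-0.562, -0.304, -0.232, 0.734]
force: [-0.3, 0.2, -0.4]
opening: 0.0855
```

Run:
```python
from tgt import *
import json
ci=json.load(open('w10.json'));ci['distortion']=np.array(ci['distortion'])
c=np.array([(362,82),(540,290),(292,512),(105,328)])/4.5+[330,110]
P=pix2w(ci,c,.06);print(P.round(4),P.mean(0))
for i in range(4):
    e=P[(i+1)%4]-P[i];print(np.linalg.norm(e),np.degrees(np.arctan2(e[1],e[0])))
print('disc',pix2w(ci,[np.array((340,315))/4.5+[330,110]],.062))
sc=camera_info('scene')
c=np.array([(145,410),(222,487),(125,560),(47,487)])/3.5+[220,130];P=pix2w(sc,c,.06);print(P.round(4),P.mean(0))
for i in range(4):
    e=P[(i+1)%4]-P[i];print(np.linalg.norm(e),np.degrees(np.arctan2(e[1],e[0])))
plan([.63,-.265,.36],Rtool([0,0,-1],[1,0,0]))
cv2.imwrite("pics/scene18.png",read_camera('scene')[:,:,::-1]);crop('pics/scene18.png',220,120,180,170,4,'pics/cs18.png')
```

```text
[[ 0.588  -0.2094  0.06  ]
 [ 0.671  -0.2212  0.06  ]
 [ 0.6585 -0.3127  0.06  ]
 [ 0.5752 -0.3018  0.06  ]] [ 0.62319462 -0.26126803  0.06      ]
0.08384154635948467 -8.078372728118127
0.09234949041075377 -97.78219106970064
0.08398164199803906 172.54698238543605
0.0932654845572188 82.13190722458972
disc [[ 0.62673476 -0.26050893  0.062     ]]
[[ 0.5938 -0.2121  0.06  ]
 [ 0.6793 -0.2258  0.06  ]
 [ 0.666  -0.3158  0.06  ]
 [ 0.585  -0.3092  0.06  ]] [ 0.63102755 -0.26574644  0.06      ]
0.08657524631901148 -9.105203809474196
0.09097054298173073 -98.37173349937703
0.0812543875407784 175.3256926497666
0.09747302358793448 84.85287794328823
t 20.6 total units [ -3.46 -20.85   3.32] [ 8.96 -1.18  2.87] rows 21 per row [-0.165 -0.993  0.158] [ 0.426 -0.056  0.137] q [ 0.26  0.71  1.21 -0.66  1.66  0.62]
```

View pics/cs18.png

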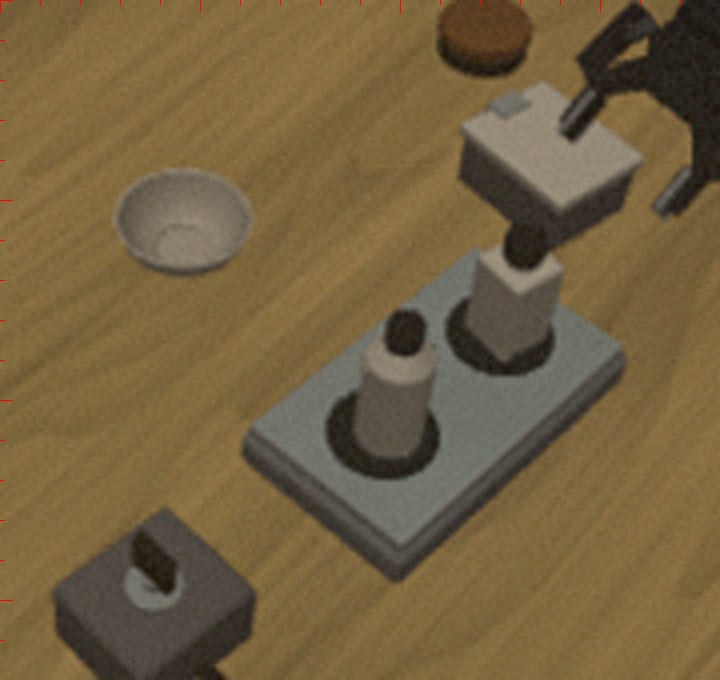

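Run:
```python
from tgt import *
yk=np.radians(-97)
plan([.57,-.257,.38],Rtool([0,0,-1],[np.cos(yk),np.sin(yk),0]),22)
```

```text
t 20.65 total units [ -5.89 -20.63   3.96] [  5.51  -8.04 -15.47] rows 22 per row [-0.268 -0.938  0.18 ] [ 0.25  -0.365 -0.703] q [ 0.26  0.71  1.2  -0.66  1.66  0.62]
```

>>> servo_tool(series=[{"gripper": 1, "x": 0, "y": 0, "z": 1, "ax": 0.25, "ay": -0.36, "az": -0.7}, {"gripper": 1, "x": -0.1, "y": 0, "z": 1, "ax": 0.25, "ay": -0.36, "az": -0.7}, {"gripper": 1, "x": -0.2, "y": -0.2, "z": 1, "ax": 0.25, "ay": -0.36, "az": -0.7}, {"gripper": 1, "x": -0.3, "y": -0.6, "z": 1, "ax": 0.25, "ay": -0.36, "az": -0.7}, {"gripper": 1, "x": -0.3, "y": -0.9, "z": 1, "ax": 0.25, "ay": -0.36, "az": -0.7}])

```text
time_s: 21.15
eef_pos: [0.6926, 0.2205, 0.4066]
orientation: [-0.442, -0.426, -0.178, 0.769]
force: [-0.3, -1.2, 0.4]
opening: 0.0856
```

>>> servo_tool(series=[{"gripper": 1, "x": -0.3, "y": -1, "z": 0.4, "ax": 0.25, "ay": -0.36, "az": -0.7}, {"gripper": 1, "x": -0.3, "y": -1, "z": 0.3, "ax": 0.25, "ay": -0.36, "az": -0.7}, {"gripper": 1, "x": -0.3, "y": -1, "z": 0.2, "ax": 0.25, "ay": -0.36, "az": -0.7}, {"gripper": 1, "x": -0.3, "y": -1, "z": 0, "ax": 0.25, "ay": -0.36, "az": -0.7}, {"gripper": 1, "x": -0.3, "y": -1, "z": 0, "ax": 0.25, "ay": -0.36, "az": -0.7}])

```text
time_s: 21.65
eef_pos: [0.6531, 0.0927, 0.4387]
orientation: [-0.305, -0.539, -0.112, 0.777]
force: [-0.3, -0.4, -0.3]
opening: 0.0855
```

>>> servo_tool(series=[{"gripper": 1, "x": -0.3, "y": -1, "z": 0, "ax": 0.25, "ay": -0.36, "az": -0.7}, {"gripper": 1, "x": -0.3, "y": -1, "z": 0, "ax": 0.25, "ay": -0.36, "az": -0.7}, {"gripper": 1, "x": -0.3, "y": -1, "z": 0, "ax": 0.25, "ay": -0.36, "az": -0.7}, {"gripper": 1, "x": -0.3, "y": -1, "z": 0, "ax": 0.25, "ay": -0.36, "az": -0.7}, {"gripper": 1, "x": -0.3, "y": -1, "z": 0, "ax": 0.25, "ay": -0.36, "az": -0.7}])

```text
time_s: 22.15
eef_pos: [0.613, -0.0366, 0.4409]
orientation: [-0.156, -0.629, -0.044, 0.76]
force: [0.7, 0.7, -0.1]
opening: 0.0854
```

Run:
```python
from tgt import *
yk=np.radians(-97)
plan([.57,-.257,.38],Rtool([0,0,-1],[np.cos(yk),np.sin(yk),0])); print(read_state()['eef_pos'])
```

```text
t 22.15 total units [-1.72 -8.82 -2.44] [ 1.7  -2.26 -4.65] rows 9 per row [-0.191 -0.979 -0.271] [ 0.189 -0.251 -0.516] q [-0.22  0.16  1.59 -0.21  1.51  1.1 ]
[ 0.61303207 -0.03662362  0.44093676]
```

>>> servo_tool(series=[{"gripper": 1, "x": -0.2, "y": -1, "z": 0, "ax": 0.19, "ay": -0.25, "az": -0.52}, {"gripper": 1, "x": -0.2, "y": -1, "z": 0, "ax": 0.19, "ay": -0.25, "az": -0.52}, {"gripper": 1, "x": -0.2, "y": -1, "z": -0.2, "ax": 0.19, "ay": -0.25, "az": -0.52}, {"gripper": 1, "x": -0.2, "y": -1, "z": -0.3, "ax": 0.19, "ay": -0.25, "az": -0.52}, {"gripper": 1, "x": -0.2, "y": -1, "z": -0.4, "ax": 0.19, "ay": -0.25, "az": -0.52}])

```text
time_s: 22.65
eef_pos: [0.586, -0.1661, 0.422]
orientation: [-0.042, -0.68, 0.008, 0.732]
force: [1.1, 0.0, 0.3]
opening: 0.0853
```

>>> servo_tool(series=[{"gripper": 1, "x": -0.2, "y": -1, "z": -0.5, "ax": 0.19, "ay": -0.25, "az": -0.52}, {"gripper": 1, "x": -0.2, "y": -1, "z": -0.5, "ax": 0.19, "ay": -0.25, "az": -0.52}, {"gripper": 1, "x": -0.2, "y": -0.9, "z": -0.5, "ax": 0.19, "ay": -0.25, "az": -0.52}, {"gripper": 1, "x": -0.1, "y": -0.8, "z": -0.2, "ax": 0.19, "ay": -0.25, "az": -0.52}, {"gripper": 1, "x": 0, "y": 0, "z": 0, "ax": 0, "ay": 0, "az": 0}])

```text
time_s: 23.15
eef_pos: [0.566, -0.2643, 0.3782]
orientation: [-0.052, 0.71, -0.051, -0.701]
force: [-0.0, 0.7, -0.9]
opening: 0.0853
```

Run:
```python
from tgt import *
import json
yk=np.radians(-97)
plan([.57,-.257,.38],Rtool([0,0,-1],[np.cos(yk),np.sin(yk),0])); print(read_state()['eef_pos'])
ci=camera_info("wrist");cv2.imwrite("pics/w19.png",read_camera('wrist')[:,:,::-1])
json.dump({k:np.array(v).tolist() for k,v in ci.items()},open('w19.json','w'))
```

```text
t 23.15 total units [0.16 0.29 0.07] [-0.01  0.15  0.28] rows 1 per row [0.159 0.294 0.071] [-0.012  0.15   0.279] q [-0.62  0.21  1.65  0.01  1.27  1.1 ]
[ 0.5660325  -0.26434034  0.37821884]
```

View pics/w19.png

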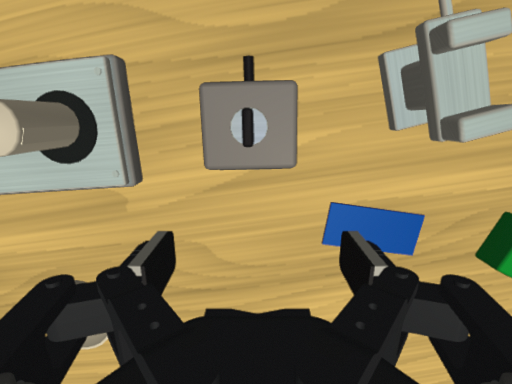

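Run:
```python
from tgt import *
import json
ci=json.load(open('w19.json'));ci['distortion']=np.array(ci['distortion'])
im=cv2.imread('pics/w19.png')
cv2.imwrite('pics/key19.png',cv2.resize(im[50:180,190:310],None,fx=4.5,fy=4.5,interpolation=cv2.INTER_CUBIC))
hsv=cv2.cvtColor(im,cv2.COLOR_BGR2HSV);m=np.zeros(hsv.shape[:2],np.uint8);m[95:160,225:275]=(hsv[95:160,225:275,2]<50)
c=max(cv2.findContours(m,0,2)[0],key=cv2.contourArea);print('bow',cv2.minAreaRect(c),cv2.boundingRect(c))
m=np.zeros(hsv.shape[:2],np.uint8);m[95:160,225:275]=(hsv[95:160,225:275,2]>150)|(hsv[95:160,225:275,2]<50)
m=cv2.morphologyEx(m,cv2.MORPH_OPEN,np.ones((5,5)));c=max(cv2.findContours(m,0,2)[0],key=cv2.contourArea);h=cv2.convexHull(c);print('disc',cv2.minEnclosingCircle(h),pix2w(ci,[cv2.minEnclosingCircle(h)[0]],.062))
print('y_t',Rcur().as_matrix()[:,1], 'TCP',read_state()['eef_pos'])
print('test proj key frame:')
for yaw in (-5,-7,-9):
  e=np.array([np.cos(np.radians(yaw)),np.sin(np.radians(yaw)),0]);b=np.array([-e[1],e[0],0]);c0=np.array([.628,-.264,0])
  print(yaw,w2pix(ci,[c0+e*.017*s+b*.005*t+np.array([0,0,h]) for s in(-1,1) for t in (-1,1) for h in(.072,.104)]).round(1).tolist())
  print(w2pix(ci,[c0+e*.045*s+b*.05*t+np.array([0,0,.06]) for s in(-1,1) for t in (-1,1) ]).round(1).tolist())
```

```text
bow ((247.0, 127.0), (38.0, 10.0), 90.0) (242, 108, 11, 39)
disc ((246.5, 127.5), 18.828269958496094) [[ 0.62425733 -0.26003138  0.062     ]]
y_t [-0.14420223 -0.989544   -0.00289494] TCP [ 0.56629788 -0.26327849  0.37848049]
test proj key frame:
-5 [[255.7, 140.6], [255.4, 143.4], [245.6, 141.2], [244.0, 144.1], [253.6, 104.9], [253.0, 103.0], [243.2, 105.5], [241.2, 103.7]]
[[300.3, 164.2], [205.4, 169.7], [297.9, 73.3], [196.3, 79.9]]
-7 [[255.1, 140.8], [254.7, 143.6], [245.0, 141.1], [243.3, 143.9], [254.2, 105.1], [253.7, 103.2], [243.8, 105.3], [241.8, 103.5]]
[[298.8, 165.9], [203.8, 168.2], [299.6, 75.1], [197.7, 77.9]]
-9 [[254.5, 141.0], [254.0, 143.8], [244.4, 140.9], [242.6, 143.7], [254.8, 105.2], [254.4, 103.4], [244.4, 105.1], [242.5, 103.3]]
[[297.3, 167.5], [202.2, 166.5], [301.1, 77.0], [199.2, 76.0]]
```

View pics/key19.png

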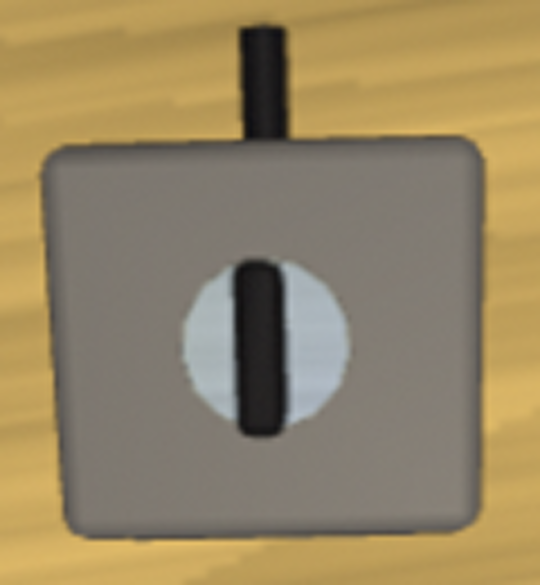

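```bash
cat >> tgt.py <<'E'
key=np.array([.625,-.2625]); yk=np.radians(-97)
def Rk(d=0): return Rtool([0,0,-1],[np.cos(yk-d),np.sin(yk-d),0])
E
python3 - <<'E'
from tgt import *
plan([*key,.30],Rk(),4)
E
```

```text
t 23.2 total units [ 2.35  0.03 -3.14] [-0.01  0.15  0.26] rows 4 per row [ 0.587  0.008 -0.785] [-0.003  0.037  0.065] q [-0.62  0.21  1.65  0.01  1.27  1.1 ]
```

>>> servo_tool(series=[{"gripper": 1, "x": 0.6, "y": 0, "z": -0.6, "ax": 0, "ay": 0.04, "az": 0.07}, {"gripper": 1, "x": 0.6, "y": 0, "z": -0.7, "ax": 0, "ay": 0.04, "az": 0.07}, {"gripper": 1, "x": 0.6, "y": 0, "z": -0.8, "ax": 0, "ay": 0.04, "az": 0.07}, {"gripper": 1, "x": 0.4, "y": 0, "z": -0.6, "ax": 0, "ay": 0.03, "az": 0.05}, {"gripper": 1, "x": 0, "y": 0, "z": 0, "ax": 0, "ay": 0, "az": 0}])

```text
time_s: 23.7
eef_pos: [0.6248, -0.2583, 0.3135]
orientation: [-0.039, 0.707, -0.041, -0.705]
force: [0.1, -0.2, -0.2]
opening: 0.0853
```

Run:
```python
from tgt import *
plan([*key,.248],Rk(),4)
cv2.imwrite("pics/w20.png",read_camera('wrist')[:,:,::-1])
ci=camera_info('wrist');print(w2pix(ci,[[*key,.104]]))
cv2.imwrite("pics/side20.png",read_camera('side')[:,:,::-1]);crop('pics/side20.png',170,110,120,110,6,'pics/csi20.png')
```

```text
t 23.7 total units [ 0.01 -0.17 -2.62] [ 0.03  0.04 -0.11] rows 4 per row [ 0.002 -0.042 -0.655] [ 0.008  0.009 -0.027] q [-0.56  0.39  1.55 -0.    1.2   1.12]
[[263.58510809 213.31673424]]
```

View pics/w20.png

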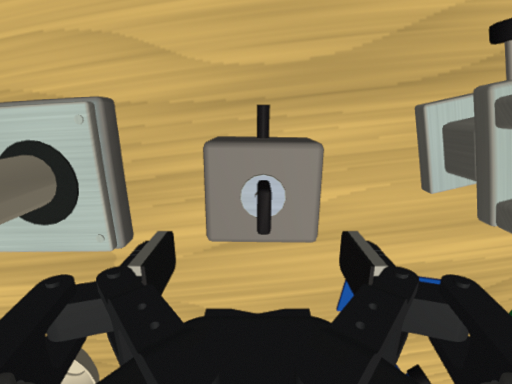

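View pics/csi20.png

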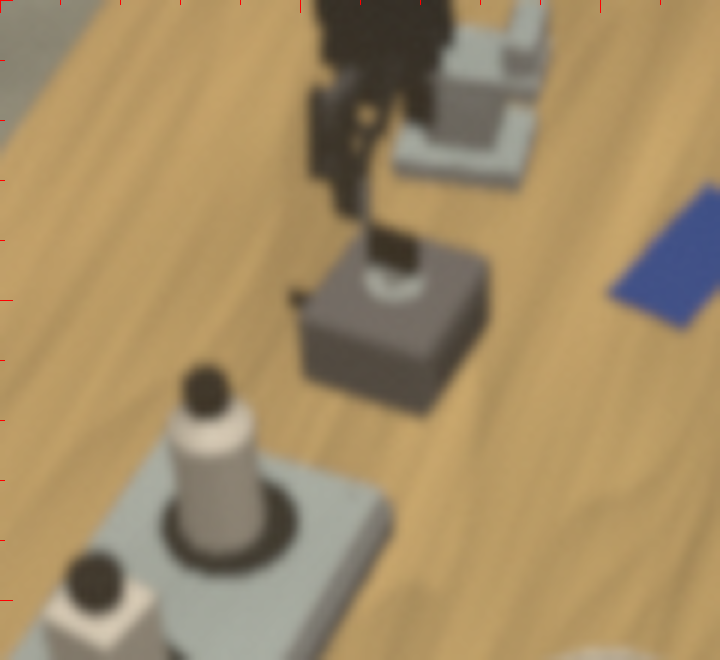

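>>> servo_tool(series=[{"gripper": 1, "x": 0, "y": -0.08, "z": -0.6, "ax": 0, "ay": 0, "az": -0.1}, {"gripper": 1, "x": 0, "y": -0.05, "z": -0.7, "ax": 0, "ay": 0, "az": 0}, {"gripper": 1, "x": 0, "y": -0.04, "z": -0.6, "ax": 0, "ay": 0, "az": 0}, {"gripper": 1, "x": 0, "y": 0, "z": -0.4, "ax": 0, "ay": 0, "az": 0}, {"gripper": 1, "x": 0, "y": 0, "z": 0, "ax": 0, "ay": 0, "az": 0}])

```text
time_s: 24.3
eef_pos: [0.6235, -0.2632, 0.2566]
orientation: [-0.041, 0.709, -0.046, -0.703]
force: [0.1, 0.5, -1.5]
opening: 0.0853
```

Run:
```python
from tgt import *
plan([*key,.251],Rk(),1)
cv2.imwrite("pics/w21.png",read_camera('wrist')[:,:,::-1])
```

```text
t 24.3 total units [ 0.06  0.03 -0.22] [0.07 0.1  0.01] rows 1 per row [ 0.059  0.029 -0.224] [0.075 0.098 0.012] q [-0.57  0.46  1.57 -0.    1.1   1.13]
```

View pics/w21.png

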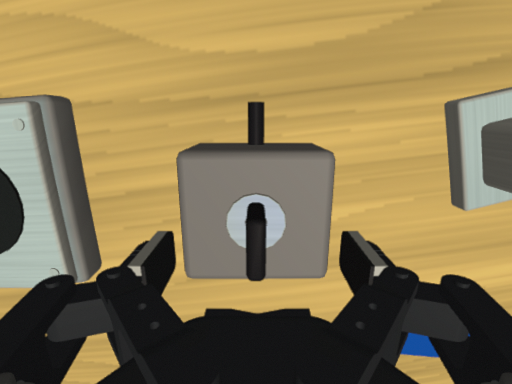

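>>> servo_tool(series=[{"gripper": 1, "x": 0.07, "y": 0.03, "z": -0.17, "ax": 0.07, "ay": 0.1, "az": 0}, {"gripper": 0, "x": 0, "y": 0, "z": 0, "ax": 0, "ay": 0, "az": 0}, {"gripper": 0, "x": 0, "y": 0, "z": 0, "ax": 0, "ay": 0, "az": 0}, {"gripper": 0, "x": 0, "y": 0, "z": 0, "ax": 0, "ay": 0, "az": 0}, {"gripper": 0, "x": 0, "y": 0, "z": 0, "ax": 0, "ay": 0, "az": 0}])

```text
time_s: 24.85
eef_pos: [0.6264, -0.263, 0.2549]
orientation: [-0.043, 0.707, -0.044, -0.705]
force: [-0.2, -0.2, -0.7]
opening: 0.028
```

>>> servo_tool(series=[{"gripper": 0, "x": 0, "y": 0, "z": 0, "ax": 0, "ay": 0, "az": 0}, {"gripper": 0, "x": 0, "y": 0, "z": 0, "ax": 0, "ay": 0, "az": 0}, {"gripper": 0, "x": 0, "y": 0, "z": 0, "ax": 0, "ay": 0, "az": 0}])

```text
time_s: 25.15
eef_pos: [0.6265, -0.2632, 0.2555]
orientation: [-0.043, 0.707, -0.045, -0.704]
force: [0.3, -0.1, -0.3]
opening: 0.0089
```

Run:
```python
from tgt import *
plan([*key,.251],Rk(),1); s=read_state();print(s['force'],s['ft_torque'],s['opening'])
cv2.imwrite("pics/w22.png",read_camera('wrist')[:,:,::-1])
```

```text
t 25.15 total units [-0.06  0.03 -0.18] [0.04 0.04 0.01] rows 1 per row [-0.059  0.026 -0.182] [0.035 0.044 0.012] q [-0.56  0.47  1.56 -0.    1.11  1.13]
[ 0.25845079 -0.11610262 -0.34065816] [ 0.0702688  -0.08179293  0.04473698] 0.008897084567800943
```

View pics/w22.png

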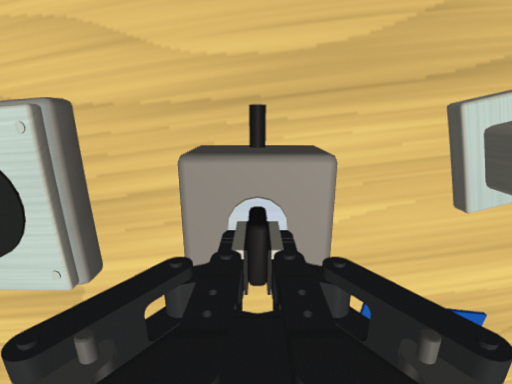

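>>> servo_tool(series=[{"gripper": 0, "x": 0, "y": 0, "z": 0, "ax": 0, "ay": 0, "az": -0.8}, {"gripper": 0, "x": 0, "y": 0, "z": 0, "ax": 0, "ay": 0, "az": -1}, {"gripper": 0, "x": 0, "y": 0, "z": 0, "ax": 0, "ay": 0, "az": -1}, {"gripper": 0, "x": 0, "y": 0, "z": 0, "ax": 0, "ay": 0, "az": -1}, {"gripper": 0, "x": 0, "y": 0, "z": 0, "ax": 0, "ay": 0, "az": -1}])

```text
time_s: 25.7
eef_pos: [0.6265, -0.2634, 0.2555]
orientation: [-0.193, 0.681, -0.196, -0.678]
force: [0.2, -0.0, -0.5]
opening: 0.0089
```

Run:
```python
from tgt import *
plan([*key,.255],Rk(1.0),1); s=read_state();print(s['force'],s['ft_torque'],s['opening'])
```

```text
t 25.7 total units [-0.06  0.04 -0.02] [ 0.06  0.01 -6.46] rows 1 per row [-0.059  0.036 -0.021] [ 0.065  0.013 -6.465] q [-0.56  0.47  1.56 -0.    1.11  1.57]
[ 0.16575348 -0.01574272 -0.45501471] [-0.03408662 -0.05264607  0.06553797] 0.0089415011420135
```

>>> servo_tool(series=[{"gripper": 0, "x": 0, "y": 0, "z": 0, "ax": 0, "ay": 0, "az": -1}, {"gripper": 0, "x": 0, "y": 0, "z": 0, "ax": 0, "ay": 0, "az": -1}, {"gripper": 0, "x": 0, "y": 0, "z": 0, "ax": 0, "ay": 0, "az": -1}, {"gripper": 0, "x": 0, "y": 0, "z": 0, "ax": 0, "ay": 0, "az": -1}, {"gripper": 0, "x": 0, "y": 0, "z": 0, "ax": 0, "ay": 0, "az": -1}])

```text
time_s: 26.2
eef_pos: [0.6265, -0.2636, 0.2555]
orientation: [-0.341, 0.62, -0.345, -0.617]
force: [-0.9, -0.1, 0.1]
opening: 0.0088
```

Run:
```python
from tgt import *
plan([*key,.255],Rk(1.0),1); s=read_state();print(s['force'],s['ft_torque'],s['opening'])
```

```text
t 26.2 total units [-0.06  0.04 -0.02] [ 0.07 -0.   -1.26] rows 1 per row [-0.058  0.044 -0.02 ] [ 0.072 -0.    -1.261] q [-0.56  0.47  1.56 -0.01  1.11  2.02]
[-0.9014317  -0.1411204   0.09234609] [ 0.00587255 -0.00421549  0.1153526 ] 0.00876477945411105
```

>>> servo_tool(series=[{"gripper": 0, "x": 0, "y": 0, "z": 0, "ax": 0, "ay": 0, "az": -0.7}, {"gripper": 0, "x": 0, "y": 0, "z": 0, "ax": 0, "ay": 0, "az": -0.5}, {"gripper": 0, "x": 0, "y": 0, "z": 0, "ax": 0, "ay": 0, "az": -0.3}])

```text
time_s: 26.5
eef_pos: [0.6264, -0.2636, 0.2555]
orientation: [-0.382, 0.595, -0.386, -0.593]
force: [0.1, 0.1, -0.9]
opening: 0.0091
```

Run:
```python
from tgt import *
plan([*key,.255],Rk(1.0),1); s=read_state();print(s['force'],s['ft_torque'],s['opening'])
cv2.imwrite("pics/w23.png",read_camera('wrist')[:,:,::-1])
```

```text
t 26.5 total units [-0.06  0.05 -0.02] [ 0.08 -0.01  0.3 ] rows 1 per row [-0.058  0.045 -0.02 ] [ 0.076 -0.005  0.303] q [-0.56  0.47  1.56 -0.01  1.11  2.16]
[ 0.06794468  0.13596368 -0.86575104] [ 0.03242876 -0.00837674  0.29984172] 0.009086955786191333
```

View pics/w23.png

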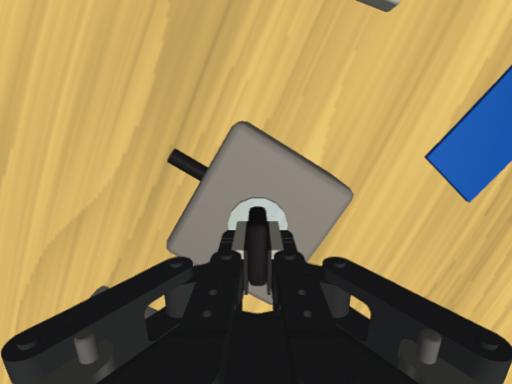

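>>> servo_tool(series=[{"gripper": 0, "x": 0, "y": 0, "z": 0, "ax": 0, "ay": 0, "az": -0.2}, {"gripper": 1, "x": 0, "y": 0, "z": 0, "ax": 0, "ay": 0, "az": 0}, {"gripper": 1, "x": 0, "y": 0, "z": 0, "ax": 0, "ay": 0, "az": 0}, {"gripper": 1, "x": 0, "y": 0, "z": 0, "ax": 0, "ay": 0, "az": 0}, {"gripper": 1, "x": 0, "y": 0, "z": 0, "ax": 0, "ay": 0, "az": 0}])

```text
time_s: 27.05
eef_pos: [0.6265, -0.2633, 0.2554]
orientation: [-0.388, 0.591, -0.391, -0.589]
force: [-0.9, -0.1, 1.1]
opening: 0.0663
```

>>> servo_tool(series=[{"gripper": 1, "x": 0, "y": 0, "z": 0, "ax": 0, "ay": 0, "az": 0}, {"gripper": 1, "x": 0, "y": 0, "z": 0, "ax": 0, "ay": 0, "az": 0}, {"gripper": 1, "x": 0, "y": 0, "z": 0, "ax": 0, "ay": 0, "az": 0}])

```text
time_s: 27.35
eef_pos: [0.6266, -0.2635, 0.2556]
orientation: [-0.388, 0.591, -0.391, -0.589]
force: [-0.2, -0.7, 0.1]
opening: 0.0852
```

Run:
```python
from tgt import *
s=read_state();print(s['time_s'],s['force'],s['ft_torque'],s['opening'])
cv2.imwrite("pics/w24.png",read_camera('wrist')[:,:,::-1])
```

```text
27.35 [-0.24791618 -0.74934643  0.07771172] [-0.00463469 -0.02210898  0.00080391] 0.0852404225257542
```

View pics/w24.png

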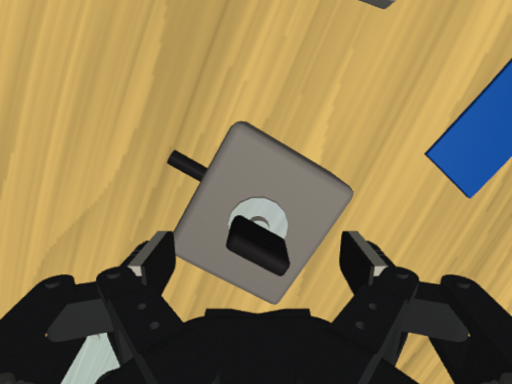

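>>> servo_tool(series=[{"gripper": 1, "x": 0, "y": 0, "z": 0.7, "ax": 0, "ay": 0, "az": 0}, {"gripper": 1, "x": 0, "y": 0, "z": 1, "ax": 0, "ay": 0, "az": 0}, {"gripper": 1, "x": 0, "y": 0, "z": 1, "ax": 0, "ay": 0, "az": 0}, {"gripper": 1, "x": -0.2, "y": 0, "z": 1, "ax": 0, "ay": 0, "az": 0}, {"gripper": 1, "x": -0.2, "y": 0, "z": 1, "ax": 0, "ay": 0, "az": 0}])

```text
time_s: 27.9
eef_pos: [0.6152, -0.2626, 0.377]
orientation: [0.388, -0.589, 0.391, 0.591]
force: [-0.1, -0.1, 0.8]
opening: 0.0857
```

>>> servo_tool(series=[{"gripper": 1, "x": -0.6, "y": 0, "z": 0.5, "ax": 0, "ay": 0, "az": 0}, {"gripper": 1, "x": -0.6, "y": 0, "z": 0.3, "ax": 0, "ay": 0, "az": 0}, {"gripper": 1, "x": 0, "y": 0, "z": 0, "ax": 0, "ay": 0, "az": 0}, {"gripper": 1, "x": 0, "y": 0, "z": 0, "ax": 0, "ay": 0, "az": 0}])

```text
time_s: 28.3
eef_pos: [0.5849, -0.2628, 0.4102]
orientation: [-0.387, 0.595, -0.391, -0.585]
force: [-0.0, 0.2, -0.1]
opening: 0.0854
```

Run:
```python
from tgt import *
s=read_state();print(s['time_s'],s['eef_pos'],s['force'])
for n in ['scene','side','wrist']: cv2.imwrite(f"pics/{n}25.png",read_camera(n)[:,:,::-1])
crop('pics/scene25.png',150,120,250,190,3,'pics/cs25.png');crop('pics/side25.png',130,100,190,190,3.1,'pics/csi25.png')
for n in ['scene','side']:
    print(n,w2pix(camera_info(n),[padB,padB+[0,0,.115],padA,padA+[0,0,.1],[*key,.104]]).round(1).tolist())
```

```text
28.3 [ 0.58489694 -0.26278571  0.41017357] [-0.04250681  0.16456878 -0.06212251]
scene [[315.4, 227.3], [320.1, 200.0], [344.5, 202.8], [350.2, 179.0], [257.6, 256.7]]
side [[207.1, 196.2], [204.1, 172.4], [189.1, 224.1], [185.4, 203.8], [234.8, 147.4]]
```

View pics/cs25.png

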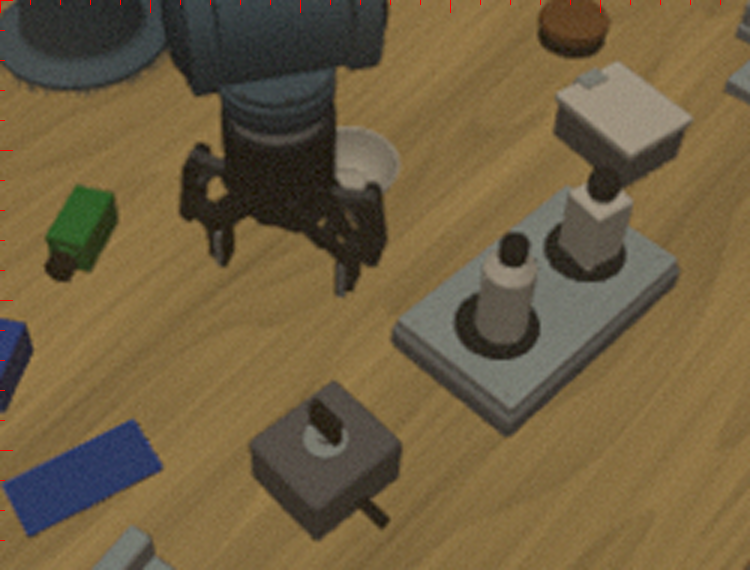

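View pics/csi25.png

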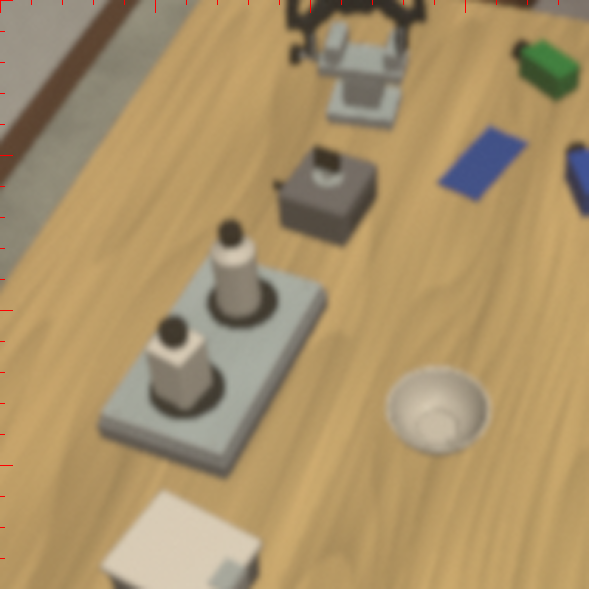

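View pics/wrist25.png

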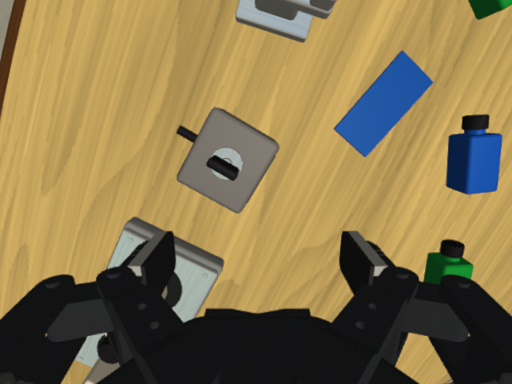

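Run:
```python
from cell import job
print(job.job_done())
```

```text
the job is handed in; nothing more can be done
None
```

I set both bottles upright, turned the start key to its stop, and handed the job in at about 28 s of the 64 s allowed. No verdict was reported.

- **Bottles:** The round bottle stands on pad_b and the square one on pad_a. I lowered each slowly until I felt light contact (a few newtons) and then let go. In the last scene picture both caps are upright, within about 1.5 px (2–3 mm) of where centred bottles should appear.
- **Key:** With both bottles released, I gripped the bow and turned it clockwise about 1.0 rad. Torque jumped from 0.12 to 0.30 N m, which I took as the stop; the key angle itself is not in the state. After opening, the pictures show the bow back in line with the box.
- **Left alone:** The bowl, brush and scraper look unmoved, and so do the blue and green look-alike bottles in view. That is judged by eye, not measured. The arm ended clear of everything with zero force.

**Disagreements in my checks:**
- The silhouette fit for the square bottle came out wrong because its far end fell outside the wrist picture. I used a direct corner measurement instead, which agreed with the fixed cameras.
- The scene and wrist cameras differed by about 4 mm on the pads and 5–8 mm on the key box. I averaged them for the pads and used the wrist camera for the key.

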